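# Empty the shaft-key can, heft it and stow the pan

## Robot

A 7-joint arm with a two-finger parallel gripper is mounted at the origin on the work surface. World frame = base frame: x ahead of the robot, y to its left, z up, the work surface at z = 0. Lengths are in m, angles in rad, forces in N, time in s.
With the tool pointing down it reaches from about 0.4 to 0.875 m from the base axis. Payload 6.5 kg.
Tool frame: the origin (TCP) lies midway between the tips of the shut fingers; the grasp point (between the pads) lies manip.grasp_offset behind it (manip.grasp_offset is the distance from the TCP to the grasp point, in m); z points along the fingers, y is the direction in which the jaws open and shut (so a half turn about z gives the same grasp; the last joint's range is limited). The gripper opens to 85 mm and grips with 20 to 120 N. Pads are 22 mm wide; open, the fingers measure 114 mm over their backs; the gripper's body (76 mm by 85 mm) begins 54 mm behind the grasp point. The pads swing forward as they close: fully open they stand 13 mm farther back than shut.
Start: joints at [-1.334, 0.536, -0.004, 1.538, 0.003, 1.067, -0.071], TCP at [0.194, 0.62, 0.231] pointing down, gripper open.
Joint ranges: [-2.7, 2.7], [-0.37, 2.16], [-1.27, 1.26], [0.24, 2.4], [-1.31, 4.45], [0.19, 1.91], [-2.76, 2.76]. Speed limits (rad/s): [2.39, 2.39, 3.14, 3.14, 3.14, 3.14, 3.14].

## Interface

Orientations are given as a unit quaternion [w, x, y, z].
In Python, from plant import manip gives the robot as it stands. The module is installed in compiled form; this text tells all that it offers.
- The arm moves only by the tool send_rows, never from a script. Its argument "motion" is a list of rows, each an object with "travel": the shift along the tool's x, y, z in cm, a list of three; "angular": the turn, a rotation vector about the tool's x, y, z in degrees, a list of three; "hand": the opening in per cent of the stroke, from 0 (shut) to 100 (fully open). A call has 1 to 10 rows; each row is the pose to reach, as a shift and turn from the pose commanded when the call began, along the tool's axes at that moment; what a row does not reach only later rows make up. A row lasts 1/10 s, in which the tool goes at most 50 mm and 8.59 degrees, less where a joint would pass 70% of its speed; a pose out of reach is approached as far as the arm can. A call with a gripper value outside its range is refused whole. The fingers move at their own pace and stop on an object; "newtons" is the grip in N (left out, the last holds). Time passes only in rows, so rows that repeat a pose let the fingers close. It gives the time, the measured TCP pose, the force and the opening at its end, in the units of the state.
- manip.get_state(): the state, without advancing time (a new reading comes with each control period).
- manip.get_image(name): name is "side" or "top"; returns the picture (384x512x3 uint8, red, green, blue); there is no depth.
- manip.get_calibration(name): a dict with "camera_matrix" (3x3 intrinsics, pixels), "xyz" and "orientation" of the camera in the world. Camera axes: x right, y up, looking along -z (the intrinsics and any distortion apply to the point x, -y, -z); pixel columns grow to the right and rows downward; lengths in m; the calibration is good to about 2 mm. A picture is of the moment at which its call begins. get_calibration takes no time and is no camera call.
- manip.close_job(): hands the job in, once; it reports no verdict.
The state is a dict: "time_s": time; "joint_pos": joint angles; "joint_vel": joint speeds; "tau": joint torques, N m; "position": TCP position; "tool_rot": TCP orientation; "wrist_force": force on the tool from outside, world axes, zero at the start; "torque": the same for the moment, N m; "finger_gap": opening from 0.0 (shut) to 1.0 (fully open).
Only numpy, scipy, OpenCV 4.12 (cv2) and the standard library are available. Lean on these libraries where they do the work, as an engineer would, in place of code of your own. Each camera call takes 0.05 s, during which the arm holds its last target. There are 200 camera calls.

## Task

Tip the steel shaft keys out of the roofed pouring can into the pan; keys can hang up inside, so afterwards lift the can upright about 15 cm clear of the bench and hold it still for a second or two to feel whether any are left, tipping and hefting again until it hefts empty. Stand the empty can back in the middle of its rubber mat and put every stray key lying on the bench into the pan as well. Last of all, slide the loaded pan squarely under the middle of the instrument riser until all of it but the handle is beneath, without disturbing the screwdriver, the multimeter or the servo motor.

Things in the scene. Friction and masses are not known exactly. Their poses are not given: they have to be found in the camera images.
- scuttle: The pouring can: roofed sheet-steel can, exactly 300 g empty (each key inside adds 50 g). Origin: underside of its base, z up, pouring side -x (starts roughly towards the robot, yaw within 1 rad). Base x -30 to +43 mm, y +-32 mm; flat roof at z = 90 mm over the base; walls 3 mm. Keys lie on the floor inside, unseen from above.
- scuttle_grip (a point): Centre of the black bar handle on the can's roof, at x = 0, y = 0, z = 117 mm of the can: along x, 78 mm long, 12 mm thick in y, 26 mm tall (z 104 to 130 mm), open underneath.
- scuttle_lip (a point): Middle of the pouring lip, x = -81, y = 0, z = 62 mm of the can. The 64 mm wide chute with low cheeks rises from the base's front edge at 42 degrees, its last 22 mm at 70. A baffle under the roof's front edge reaches down to z = 58 mm (40 mm gap to the chute). Tipped 90 degrees lip-down the chute falls at 47 degrees but its end only at 20, so keys hang up; 100 to 110 and rocking clears it.
- mat: Square black rubber mat 170 x 170 mm lying on the bench, 1 mm, no obstacle. Origin: its centre. The can belongs in the middle of it.
- pan: Open aluminium pan, 500 g, loose on the bench: 150 mm (x) by 140 mm (y), 40 mm high, walls and floor 4 mm. Origin: underside centre of the pan proper. A straight black handle, 14 mm thick in y, z from 8 to 42 mm, runs out from its -x wall to x = -190 mm.
- pan_grip (a point): Where to take the pan's handle: x = -170, y = 0, z = 30 mm of the pan.
- riser: Fixed grey riser with a bench meter on top: board 200 mm (x) by 220 mm (y), underside 80 mm above the bench, on two 12 mm side panels at its y ends (196 mm clear between). Origin: under the board's centre, bench level. The pan goes in from the -x side (facing mid-bench), along +x, handle trailing. The meter (x +-80, y +-100 mm) reaches 167 mm above the bench.
- key1: Steel shaft key, a 14 x 14 x 32 mm bar of 50 g, long axis along its y; origin: centre of the underside as built. At the start inside the can, if present.
- key2: Steel shaft key, a 14 x 14 x 32 mm bar of 50 g, long axis along its y; origin: centre of the underside as built. At the start inside the can, if present.
- key3: Steel shaft key, a 14 x 14 x 32 mm bar of 50 g, long axis along its y; origin: centre of the underside as built. At the start inside the can, if present.
- key4: Steel shaft key, a 14 x 14 x 32 mm bar of 50 g, long axis along its y; origin: centre of the underside as built. At the start inside the can, if present.
- key5: Steel shaft key, a 14 x 14 x 32 mm bar of 50 g, long axis along its y; origin: centre of the underside as built. At the start inside the can, if present.
- key6: Steel shaft key, a 14 x 14 x 32 mm bar of 50 g, long axis along its y; origin: centre of the underside as built. At the start inside the can, if present.
- key7: Steel shaft key, a 14 x 14 x 32 mm bar of 50 g, long axis along its y; origin: centre of the underside as built. At the start strayed on the open bench beyond the pan, if present.
- key8: Steel shaft key, a 14 x 14 x 32 mm bar of 50 g, long axis along its y; origin: centre of the underside as built. At the start strayed on the open bench beyond the pan, if present.
- key9: Steel shaft key, a 14 x 14 x 32 mm bar of 50 g, long axis along its y; origin: centre of the underside as built. At the start strayed on the open bench beyond the pan, if present.
- key10: Steel shaft key, a 14 x 14 x 32 mm bar of 50 g, long axis along its y; origin: centre of the underside as built. At the start strayed on the open bench beyond the pan, if present.
- driver: Bystander: screwdriver on the bench. Leave it alone.
- multimeter: Bystander: orange multimeter 130 x 70 x 32 mm. Leave it alone.
- servo: Bystander: black servo motor, 80 mm cube with a flange and shaft to its -x. Leave it alone.

How it is judged:
By the outcome, as a careful person would: the job done as asked, in the order asked, and still so for the second after the job is handed in, with the robot touching nothing.
Of key1, key2, key3, key4, key5, key6 only 3 to 6 are there at a start; the rules pass over those that are not, and their reading is None.
Of key7, key8, key9, key10 only 2 to 4 are there at a start; the rules pass over those that are not, and their reading is None.
At some moment in a run one of pan, key7, key8, key9, key10 may be knocked a few centimetres aside while the robot is not near it.
It also fails if it takes over 208 s, if anything falls off the work surface, if the arm or the gripper's body presses on something with over 40 N, if the wrist force passes 120 N, or if a joint passes its speed limit or range.

## Working session

There is one attempt and no reset: what is moved stays moved. The work goes in short steps, Python scripts to look and compute and a tool call to move; the robot and the scene stay as the last step left them, time stands still between calls to the robot, and variables do not carry over. Pictures are saved under pics/ and viewed, on a budget of 14 in all, crops included, one or two more only if the job needs it, and the job is handed in when it is done.

Besides the shell and the picture viewer there is one more tool, called after "Request:" by a JSON object that holds its "fn" and its "kwargs". send_rows: Moves the arm, as the interface text tells. Its arguments: {"type":"object","properties":{"motion":{"type":"array","items":{"type":"object","properties":{"travel":{"type":"array","items":{"type":"number"}},"angular":{"type":"array","items":{"type":"number"}},"hand":{"type":"number"}}}},"newtons":{"type":"number"}},"required":["motion"]}

```bash
mkdir -p pics; ls; cat > h.py <<'E'
import numpy as np, cv2
from plant import manip
from scipy.spatial.transform import Rotation as R
def rot(q): return R.from_quat([q[1],q[2],q[3],q[0]])
def snap(name,f):
    im=manip.get_image(name); cv2.imwrite('pics/'+f,im[:,:,::-1]); return im
def ray(cam,u,v):
    c=manip.get_calibration(cam); K=np.array(c['camera_matrix'])
    p=np.linalg.inv(K)@[u,v,1]; d=rot(c['orientation']).apply([p[0],-p[1],-p[2]]); return np.array(c['xyz']),d
def onz(cam,u,v,z):
    o,d=ray(cam,u,v); return o+d*(z-o[2])/d[2]
def proj(cam,P):
    c=manip.get_calibration(cam); K=np.array(c['camera_matrix'])
    q=rot(c['orientation']).inv().apply(np.array(P)-c['xyz']); p=K@[q[0],-q[1],-q[2]]; return p[:2]/p[2]
def tri(c1,p1,c2,p2):
    o1,d1=ray(c1,*p1);o2,d2=ray(c2,*p2);d1/=np.linalg.norm(d1);d2/=np.linalg.norm(d2)
    t=np.linalg.lstsq(np.c_[d1,-d2],o2-o1,rcond=None)[0];a=o1+d1*t[0];b=o2+d2*t[1];return (a+b)/2,np.linalg.norm(a-b)
E
python3 - <<'E'
from h import *
for n in('top','side'):
    im=snap(n,n+'0.png'); print(n,manip.get_calibration(n))
a=cv2.imread('pics/top0.png');b=cv2.imread('pics/side0.png')
print(manip.get_state(),manip.grasp_offset)
E
```

```text
pics
top {'camera_matrix': array([[351.3842621 ,   0.        , 258.192739  ],
       [  0.        , 351.3842621 , 193.24054975],
       [  0.        ,   0.        ,   1.        ]]), 'xyz': array([ 0.52287655, -0.00847892,  1.02357419]), 'orientation': array([ 0.71538842,  0.0352927 , -0.02409762, -0.69741891])}
side {'camera_matrix': array([[409.92218099,   0.        , 254.59264639],
       [  0.        , 409.92218099, 185.62805106],
       [  0.        ,   0.        ,   1.        ]]), 'xyz': array([ 0.48017066, -0.83324607,  0.64264697]), 'orientation': array([ 0.8805645 ,  0.46989686, -0.02620572, -0.05582431])}
{'time_s': 0.1, 'joint_pos': array([-1.33417891,  0.53712851, -0.00442256,  1.53873745,  0.00258846,
        1.06734773, -0.07119635]), 'joint_vel': array([ 1.59602006e-03, -3.25008391e-03, -7.81365861e-04, -2.21212351e-03,
        5.26926685e-05,  1.19402099e-03, -8.34183654e-04]), 'tau': array([ 1.87755897e-03, -5.84566391e+01,  1.05151948e+00, -2.59773731e+01,
        1.26676846e-02,  4.64128199e-03, -3.10084545e-05]), 'position': array([0.19368671, 0.61987458, 0.23049056]), 'tool_rot': array([-6.35021732e-05,  1.50803191e-01,  9.88563476e-01, -8.05158439e-04]), 'wrist_force': array([ 0.24052384, -0.28429024,  0.00420044]), 'torque': array([-0.01225181,  0.02258878, -0.02745941]), 'finger_gap': 0.9945363982872449} 0.0187
```

View pics/top0.png

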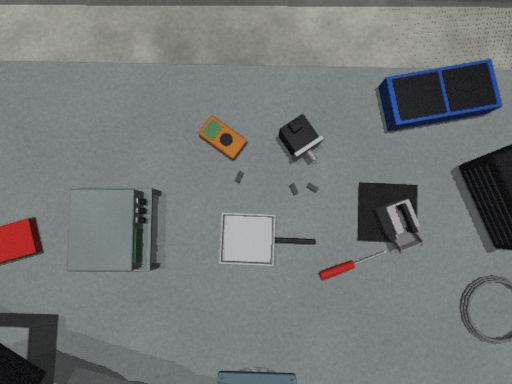

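View pics/side0.png

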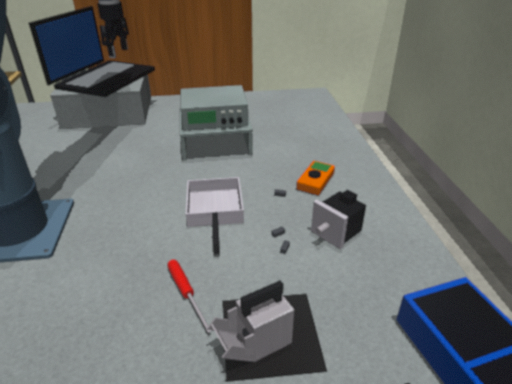

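Top view: the pan is at (247,239) with its handle pointing right, the riser at (112,229), the can at (402,222) on its mat (388,212), and strays at (239,177), (293,188) and (312,187). The screwdriver lies at (350,265), between the can and the robot. The side view shows the same three strays.

```bash
python3 - <<'E'
import cv2,numpy as np
t=cv2.imread('pics/top0.png');s=cv2.imread('pics/side0.png')
a=cv2.resize(t[165:285,310:450],None,fx=4,fy=4,interpolation=cv2.INTER_CUBIC)
b=cv2.resize(s[270:384,190:340],None,fx=4,fy=4,interpolation=cv2.INTER_CUBIC)
cv2.imwrite('pics/a.png',np.vstack([a[:, :560],]));cv2.imwrite('pics/b.png',b)
E
python3 - <<'E'
from h import *
t=cv2.imread('pics/top0.png');s=cv2.imread('pics/side0.png')
def comps(im,mask,box,amin):
    u0,v0,u1,v1=box;m=np.zeros(mask.shape,np.uint8);m[v0:v1,u0:u1]=mask[v0:v1,u0:u1]
    for c in cv2.findContours(m,cv2.RETR_EXTERNAL,cv2.CHAIN_APPROX_NONE)[0]:
        if cv2.contourArea(c)>=amin: yield c
gt=t.max(2);gs=s.max(2)
for n,g,box in(('top',gt,(225,160,330,200)),('side',gs,(265,180,296,260))):
    for c in comps(None,((g<90)*255).astype(np.uint8),box,8):
        r=cv2.minAreaRect(c);M=cv2.moments(c);p=(M['m10']/M['m00'],M['m01']/M['m00'])
        bx=cv2.boxPoints(r);w=[onz(n,*q,0.012)[:2] for q in bx]
        e=[w[1]-w[0],w[2]-w[1]];e=max(e,key=np.linalg.norm)
        print(n,np.round(p,1),r[1],onz(n,*p,.01).round(3),'long dir deg',np.degrees(np.arctan2(e[1],e[0])).round(), np.linalg.norm(e).round(3))
# pan bright
for n,im,box in(('top',t,(200,200,290,280)),('side',s,(170,170,260,235))):
    m=((im.min(2)>150)*255).astype(np.uint8)
    for c in comps(None,m,box,300):
        r=cv2.minAreaRect(c);bx=cv2.boxPoints(r);print(n,'pan',cv2.contourArea(c),r)
        print(cv2.approxPolyDP(cv2.convexHull(c),4,True)[:,0].tolist())
    for q in bx: print(onz(n,*q,.04).round(3))
m=((gt<60)*255).astype(np.uint8)
for box in((275,225,320,255),(345,170,430,255)):
    for c in comps(None,m,box,30):
        r=cv2.minAreaRect(c);print('dark',r,[onz('top',*q,.042 if box[0]==275 else 0.001).round(3).tolist() for q in cv2.boxPoints(r)])
for q in [(70,190),(155,188),(155,270),(68,270)]: print('riser',onz('top',*q,.08).round(3))
E
```

```text
top [311.8 187.4] (10.816654205322266, 5.269651889801025) [ 0.629 -0.146  0.01 ] long dir deg -123.0 0.031
top [293.  188.9] (10.733126640319824, 5.366563320159912) [ 0.623 -0.092  0.01 ] long dir deg -153.0 0.031
top [238.8 177. ] (4.919349670410156, 10.733126640319824) [0.654 0.066 0.01 ] long dir deg -25.0 0.031
top [308.4 161.2] (3.0, 6.0) [ 0.705 -0.135  0.01 ] long dir deg -89.0 0.017
top [291.9 160.9] (2.0, 7.0) [ 0.705 -0.087  0.01 ] long dir deg -89.0 0.02
side [284.5 247.4] (4.919349670410156, 11.627553939819336) [ 0.628 -0.154  0.01 ] long dir deg 61.0 0.037
side [277.9 232.1] (5.908790588378906, 12.99933910369873) [ 0.623 -0.1    0.01 ] long dir deg 25.0 0.035
side [279.7 193.1] (4.0, 10.0) [0.655 0.059 0.01 ] long dir deg -8.0 0.027
top pan 2039.0 ((247.32928466796875, 238.59703063964844), (47.66697311401367, 44.794464111328125), 2.385944128036499)
[[225, 216], [271, 218], [269, 261], [223, 259]]
[0.418 0.102 0.04 ]
[0.541 0.101 0.04 ]
[ 0.539 -0.032  0.04 ]
[ 0.416 -0.03   0.04 ]
side pan 987.5 ((213.31472778320312, 200.9060821533203), (21.80159568786621, 50.22917175292969), 85.91438293457031)
[[236, 190], [238, 210], [189, 213], [191, 192]]
[0.411 0.053 0.04 ]
[0.541 0.053 0.04 ]
[ 0.537 -0.041  0.04 ]
[ 0.416 -0.04   0.04 ]
dark ((294.5, 240.5), (5.0, 39.0), 90.0) [[0.482, -0.042, 0.042], [0.485, -0.149, 0.042], [0.471, -0.15, 0.042], [0.468, -0.042, 0.042]]
dark ((408.33843994140625, 223.4510955810547), (41.51869201660156, 9.775564193725586), 66.25050354003906) [[0.58, -0.39, 0.001], [0.592, -0.415, 0.001], [0.484, -0.462, 0.001], [0.473, -0.437, 0.001]]
dark ((387.0, 216.5), (67.0, 58.0), 90.0) [[0.646, -0.281, 0.001], [0.65, -0.449, 0.001], [0.457, -0.447, 0.001], [0.452, -0.282, 0.001]]
riser [0.598 0.519 0.08 ]
riser [0.609 0.288 0.08 ]
riser [0.391 0.276 0.08 ]
riser [0.384 0.509 0.08 ]
```

View pics/a.png

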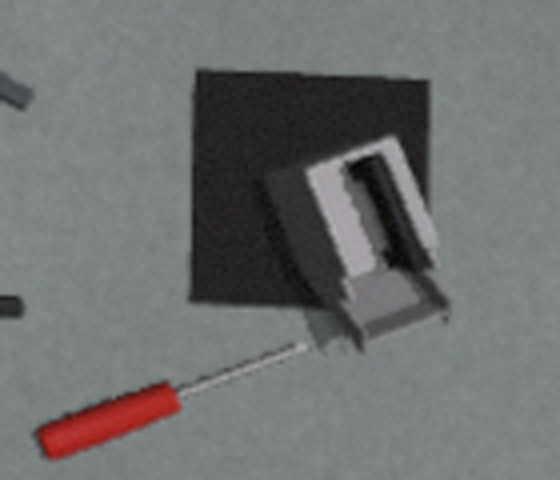

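View pics/b.png

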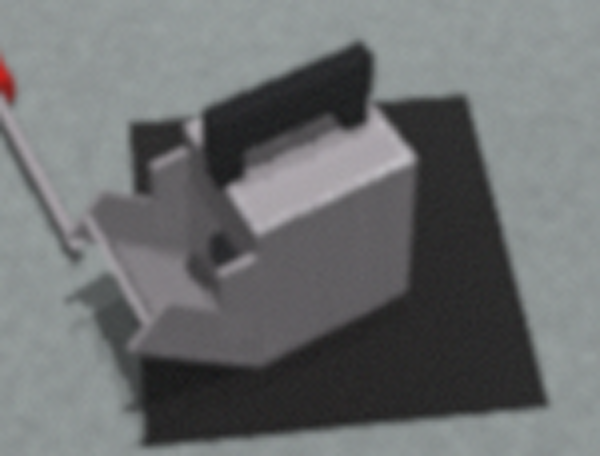

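The can is at the mat's right-hand edge, with its bar handle running from (404,204) to (416,231) in the top view and (281,282) to (242,298) in the side view. Next I'll triangulate that and look at the riser and pan close up.

```bash
python3 - <<'E'
from h import *
for a,b in (((403.75,203.75),(280.75,282)),((416.25,231.25),(241.75,298))):
    print(tri('top',a,'side',b),onz('top',*a,.13).round(3),onz('side',*b,.13).round(3))
print('mat',onz('top',387.4,212.5,.001))
for q in((359.2,182.5),(417.2,185),(357.5,240)):print(onz('top',*q,.001).round(4))
t=cv2.imread('pics/top0.png');s=cv2.imread('pics/side0.png')
a=cv2.resize(t[175:285,55:185],None,fx=3,fy=3,interpolation=cv2.INTER_CUBIC)
b=cv2.resize(t[195:285,205:325],None,fx=3,fy=3,interpolation=cv2.INTER_CUBIC)
c=cv2.resize(s[80:170,165:270],None,fx=3,fy=3,interpolation=cv2.INTER_CUBIC)
d=cv2.resize(s[170:260,165:285],None,fx=3,fy=3,interpolation=cv2.INTER_CUBIC)
o=np.zeros((600,750,3),np.uint8)
o[:330,:390]=a;o[:270,390:]=b;o[330:600,:315]=c;o[330:600,390:]=d
cv2.imwrite('pics/c.png',o)
E
```

```text
(array([ 0.57985442, -0.36314182,  0.12758008]), np.float64(0.001424555193160546)) [ 0.58  -0.362  0.13 ] [ 0.579 -0.365  0.13 ]
(array([ 0.51150503, -0.39217593,  0.13160938]), np.float64(0.0010123083433493764)) [ 0.512 -0.393  0.13 ] [ 0.511 -0.391  0.13 ]
mat [ 0.56218543 -0.3661589   0.001     ]
[ 0.6475 -0.2848  0.001 ]
[ 0.6443 -0.4527  0.001 ]
[ 0.4809 -0.2803  0.001 ]
```

View pics/c.png

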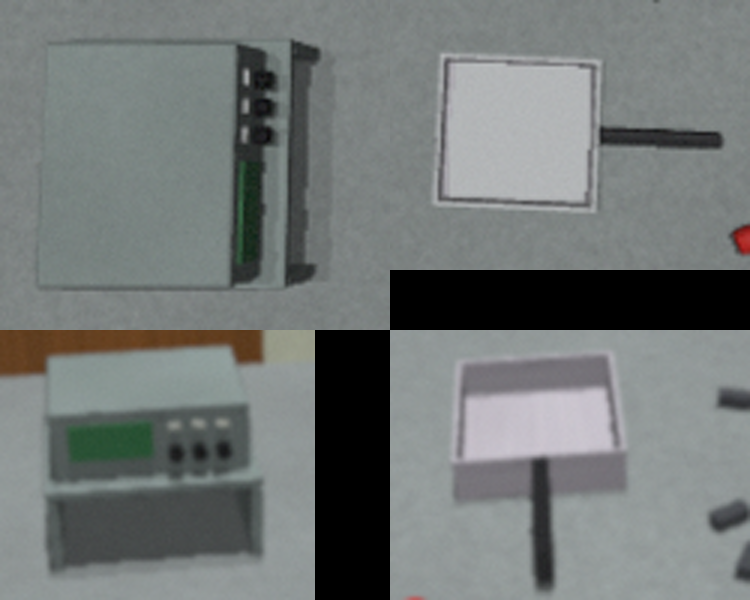

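The crop shows the riser's front edge (panel feet at about (182,161) and (252,155) in the side view) and the pan's outer rim corners in both views.

```bash
python3 - <<'E'
from h import *
T=lambda x,y:((x-390)/3+205,y/3+195)
S=lambda x,y:((x-390)/3+165,(y-330)/3+170)
t=[T(442,54),T(602,60),T(597,212),T(433,206)]
# side corners: far-left(-> low x, high y), far-right(high x,high y), near-right, near-left
s=[S(612,353),S(627,457),S(452,463),S(458,358)]
P=[]
for a,b in zip(t,s):
    p,e=tri('top',a,'side',b);P.append(onz('top',*a,.04));print('pan',p.round(3),e.round(3),P[-1].round(3))
P=np.array(P);print('centre',P.mean(0)); 
e=P[0]+P[3]-P[1]-P[2];print('pan yaw',np.degrees(np.arctan2(e[1],e[0])))
print('handle end',onz('top',*T(721,139.5),.042))
RS=lambda x,y:(x/3+165,(y-330)/3+80)
RT=lambda x,y:(x/3+55,y/3+175)
print('board front top', [tri('top',RT(*a),'side',RS(*b)) for a,b in(((291,40),(262,472)),((284,287),(46,483)))])
print([onz('top',*RT(*a),.092).round(3) for a in((291,40),(284,287))])
print('feet',[onz('side',*RS(*b),0).round(3) for b in((262,556),(51,572))])
print('meter',[tri('top',RT(*a),'side',RS(*b))[0].round(3) for a,b in(((238,43),(247,403)),((231,287),(50,418)),((47,43),(232,346)),((38,287),(47,358)))])
print('meter',[onz('top',*RT(*a),.167).round(3) for a in((238,43),(231,287),(47,43),(38,287))])
E
```

```text
pan [0.549 0.107 0.037] 0.002 [0.548 0.107 0.04 ]
pan [ 0.547 -0.043  0.033] 0.002 [ 0.546 -0.042  0.04 ]
pan [ 0.407 -0.041  0.039] 0.002 [ 0.406 -0.041  0.04 ]
pan [0.409 0.11  0.042] 0.004 [0.407 0.111 0.04 ]
centre [0.47667135 0.0337247  0.04      ]
pan yaw 89.42775301221236
handle end [ 0.47539619 -0.15329575  0.042     ]
board front top [(array([0.60787295, 0.29003047, 0.09717438]), np.float64(0.0021560079253611923)), (array([0.39271533, 0.28328196, 0.10274311]), np.float64(0.0018529609982393105))]
[array([0.607, 0.292, 0.092]), array([0.39 , 0.287, 0.092])]
feet [array([0.608, 0.29 , 0.   ]), array([0.388, 0.286, 0.   ])]
meter [array([0.597, 0.313, 0.163]), array([0.401, 0.308, 0.16 ]), array([0.596, 0.471, 0.164]), array([0.396, 0.464, 0.163])]
meter [array([0.597, 0.311, 0.167]), array([0.4  , 0.306, 0.167]), array([0.593, 0.469, 0.167]), array([0.395, 0.462, 0.167])]
```

Request:
{"fn": "send_rows", "kwargs": {"motion": [{"travel":[0,0,-3],"angular":[0,0,0],"hand":100},{"travel":[-4,-4,-6],"angular":[0,0,0],"hand":100},{"travel":[-8,-8,-9],"angular":[0,0,0],"hand":100},{"travel":[-12,-12,-9],"angular":[0,0,0],"hand":100},{"travel":[-16,-15,-9],"angular":[0,0,0],"hand":100},{"travel":[-19,-19,-9],"angular":[0,0,0],"hand":100}]}}

```text
time_s: 0.7
position: [0.3067, 0.4092, 0.3208]
tool_rot: [0.0, 0.151, 0.989, 0.0]
wrist_force: [0.3, -0.7, 0.1]
finger_gap: 1.002
```

Request:
{"fn": "send_rows", "kwargs": {"motion": [{"travel":[-10,-16,0],"angular":[0,0,-8],"hand":100},{"travel":[-10,-16,0],"angular":[0,0,-16],"hand":100},{"travel":[-20,-30,0],"angular":[0,0,-24],"hand":100},{"travel":[-20,-30,0],"angular":[0,0,-32],"hand":100},{"travel":[-30,-45,0],"angular":[0,0,-40],"hand":100},{"travel":[-30,-45,0],"angular":[0,0,-40],"hand":100},{"travel":[-30,-45,0],"angular":[0,0,-40],"hand":100},{"travel":[-40,-60,0],"angular":[0,0,-40],"hand":100},{"travel":[-40,-60,0],"angular":[0,0,-40],"hand":100},{"travel":[-40,-60,0],"angular":[0,0,-40],"hand":100}]}}

```text
time_s: 1.7
position: [0.4404, -0.0526, 0.3206]
tool_rot: [0.0, -0.197, 0.98, 0.0]
wrist_force: [1.4, -0.0, -0.0]
finger_gap: 1.004
```

```bash
cat >> h.py <<'E'
import json
def st():
    s=manip.get_state(); r=rot(s['tool_rot'])
    open('log.jsonl','a').write(json.dumps({k:np.array(s[k]).tolist() for k in('joint_pos','position','tool_rot')})+'\n')
    print('t',s['time_s'],'pos',s['position'].round(4),'eul z..',r.as_euler('zyx',degrees=True).round(1),'q',s['joint_pos'].round(2),'F',np.round(s['wrist_force'],2),'T',np.round(s['torque'],3),'gap',round(float(s['finger_gap']),3))
    return s,r
def to(pos,tx,tz=(0,0,-1)):
    "travel/angular from measured pose to TCP pos with tool x dir tx, z dir tz"
    s,r=st(); x=np.array(tx,float);z=np.array(tz,float);x/=np.linalg.norm(x);z/=np.linalg.norm(z)
    x-=z*(x@z);x/=np.linalg.norm(x);Rt=R.from_matrix(np.c_[x,np.cross(z,x),z])
    print('travel cm',(r.inv().apply(np.array(pos)-s['position'])*100).round(2),'angular deg',np.degrees((r.inv()*Rt).as_rotvec()).round(2))
def head(d): return (np.cos(np.radians(d)),np.sin(np.radians(d)),0)
E
python3 - <<'E'
from h import *
s=[-1.33417891,  0.53712851, -0.00442256,  1.53873745,  0.00258846, 1.06734773, -0.07119635]
open('log.jsonl','a').write(json.dumps({'joint_pos':s,'position':[0.19368671, 0.61987458, 0.23049056],'tool_rot':[-6.35021732e-05,  1.50803191e-01,  9.88563476e-01, -8.05158439e-04]})+'\n')
to((.5457,-.3777,.10),head(203))
E
```

```text
t 1.7 pos [ 0.4404 -0.0526  0.3206] eul z.. [ 157.3    0.  -180. ] q [-0.45  0.07  0.5   1.97 -0.04  1.11  2.03] F [ 1.39 -0.01 -0.03] T [ 0.065 -0.063  0.01 ] gap 1.004
travel cm [  2.82 -34.06  22.05] angular deg [ 0.01  0.03 -0.33]
```

Request:
{"fn": "send_rows", "kwargs": {"motion": [{"travel":[3,-34,6],"angular":[0,0,80],"hand":100},{"travel":[3,-34,6],"angular":[0,0,80],"hand":100},{"travel":[3,-34,6],"angular":[0,0,80],"hand":100},{"travel":[3,-34,6],"angular":[0,0,80],"hand":100},{"travel":[3,-34,6],"angular":[0,0,80],"hand":100},{"travel":[3,-34,6],"angular":[0,0,80],"hand":100},{"travel":[3,-34,6],"angular":[0,0,80],"hand":100},{"travel":[3,-34,6],"angular":[0,0,80],"hand":100},{"travel":[3,-34,6],"angular":[0,0,80],"hand":100},{"travel":[3,-34,6],"angular":[0,0,80],"hand":100}]}}

```text
time_s: 2.7
position: [0.5434, -0.3761, 0.2595]
tool_rot: [-0.001, 0.482, 0.876, -0.0]
wrist_force: [1.3, -0.5, 0.2]
finger_gap: 1.002
```

```bash
python3 - <<'E'
from h import *
to((.5457,-.3777,.10),head(23))
E
```

```text
t 2.7 pos [ 0.5434 -0.3761  0.2595] eul z.. [-1.223e+02 -1.000e-01 -1.800e+02] q [ 0.01  0.66  0.84  1.51 -0.51  1.2   1.5 ] F [ 1.34 -0.53  0.24] T [-0.001  0.019 -0.003] gap 1.002
travel cm [-0.28  0.13 15.95] angular deg [-1.100e-01  1.000e-02  9.935e+01]
```

Request:
{"fn": "send_rows", "kwargs": {"motion": [{"travel":[0,0,0],"angular":[0,0,50],"hand":100},{"travel":[0,0,0],"angular":[0,0,50],"hand":100},{"travel":[0,0,0],"angular":[0,0,50],"hand":100},{"travel":[0,0,0],"angular":[0,0,50],"hand":100},{"travel":[0,0,0],"angular":[0,0,80],"hand":100},{"travel":[0,0,0],"angular":[0,0,80],"hand":100},{"travel":[0,0,0],"angular":[0,0,100],"hand":100},{"travel":[0,0,0],"angular":[0,0,100],"hand":100},{"travel":[0,0,0],"angular":[0,0,100],"hand":100},{"travel":[0,0,0],"angular":[0,0,100],"hand":100}]}}

```text
time_s: 3.7
position: [0.5437, -0.3755, 0.26]
tool_rot: [-0.0, 0.95, 0.312, -0.0]
wrist_force: [-0.7, 0.5, -0.1]
finger_gap: 1.004
```

```bash
python3 - <<'E'
from h import *
to((.5457,-.3777,.10),head(23))
E
```

```text
t 3.7 pos [ 0.5437 -0.3755  0.26  ] eul z.. [ -36.4   -0.  -180. ] q [-0.13  0.82  1.17  1.52 -0.77  1.32  0.19] F [-0.71  0.46 -0.1 ] T [ 0.011 -0.022  0.006] gap 1.004
travel cm [ 0.04  0.31 16.  ] angular deg [-0.05  0.02 13.37]
```

Request:
{"fn": "send_rows", "kwargs": {"motion": [{"travel":[0,0.3,0],"angular":[0,0,8],"hand":100},{"travel":[0,0.3,3],"angular":[0,0,13.4],"hand":100},{"travel":[0,0.3,6],"angular":[0,0,13.4],"hand":100},{"travel":[0,0.3,9],"angular":[0,0,13.4],"hand":100},{"travel":[0,0.3,9],"angular":[0,0,13.4],"hand":100}]}}

```text
time_s: 4.2
position: [0.544, -0.3759, 0.1661]
tool_rot: [-0.003, 0.979, 0.202, -0.002]
wrist_force: [-0.7, 0.7, -0.7]
finger_gap: 1.0
```

```bash
python3 - <<'E'
from h import *
to((.5457,-.3777,.10),head(23))
snap('side','s1.png');snap('top','t1.png')
a=cv2.imread('pics/s1.png')[200:384,160:360];b=cv2.imread('pics/t1.png')[160:275,330:455]
cv2.imwrite('pics/d.png',np.hstack([cv2.resize(a,(400,368)),cv2.resize(b,(400,368))]))
# kinematic fit
from scipy.optimize import least_squares
import itertools
L=[json.loads(l) for l in open('log.jsonl')]
def fk(q,p,sg):
    y0,d1,L1,a,L2,b,L3,ty=p[:8]
    e=lambda ax,t:R.from_euler(ax,t)
    r=e('z',y0+sg[0]*q[0]);P=np.array([0,0,d1]);r=r*e('y',q[1]);r=r*e('z',sg[1]*q[2]);P=P+r.apply([a,0,L1])
    r=r*e('y',q[3]);P=P+r.apply([-a,0,0]); r=r*e('z',sg[2]*q[4]);P=P+r.apply([0,0,L2])
    r=r*e('y',q[5]);P=P+r.apply([b,0,L3]);r=r*e('z',sg[3]*q[6]+ty);return P,r
best=[]
for sg in itertools.product((1,-1),repeat=4):
    def f(p):
        o=[]
        for l in L:
            P,r=fk(l['joint_pos'],p,sg);o+=list(P-l['position'])+list(.3*(rot(l['tool_rot']).inv()*r).as_rotvec())
        return np.array(o)
    for ty in(0,1.57,3.14,-1.57):
        s=least_squares(f,[0,.35,.4,0,.4,0,.25,ty]);best.append((s.cost,sg,s.x))
best.sort(key=lambda b:b[0])
for b in best[:3]:print(b[0],b[1],b[2].round(4))
E
```

```text
t 4.2 pos [ 0.544  -0.3759  0.1661] eul z.. [ -23.3   -0.3 -179.7] q [-0.11  0.93  1.12  1.59 -0.89  1.21  0.04] F [-0.66  0.67 -0.65] T [0.015 0.019 0.019] gap 1.0
travel cm [0.1  0.28 6.61] angular deg [-0.39  0.18  0.32]
0.00021136574692801809 (-1, -1, -1, -1) [-0.0689  0.4685  0.5043  0.0194  0.5212  0.0882  0.4282  1.5019]
0.00021136574692802915 (-1, -1, -1, -1) [-0.0689  0.4685  0.5043  0.0194  0.5212  0.0882  0.4282  1.5019]
0.00021136574692804563 (-1, -1, -1, -1) [-0.0689  0.4685  0.5043  0.0194  0.5212  0.0882  0.4282  1.5019]
```

View pics/d.png

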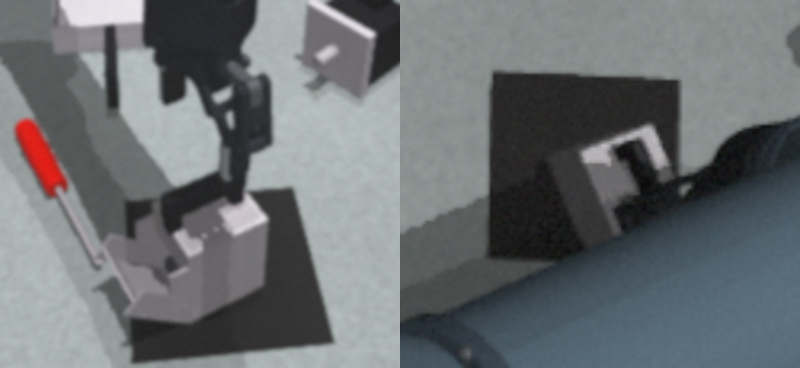

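The fingers straddle the bar, so I'll descend and grip.

Request:
{"fn": "send_rows", "kwargs": {"motion": [{"travel":[0,0.2,3],"angular":[0,0,0],"hand":100},{"travel":[0.1,0.2,5],"angular":[0,0,0],"hand":100},{"travel":[0.1,0.2,6.6],"angular":[0,0,0],"hand":100},{"travel":[0.1,0.2,6.6],"angular":[0,0,0],"hand":100},{"travel":[0.1,0.2,6.6],"angular":[0,0,0],"hand":100}]}}

```text
time_s: 4.8
position: [0.5473, -0.3801, 0.1052]
tool_rot: [0.0, 0.979, 0.202, 0.0]
wrist_force: [-0.6, 0.1, 0.2]
finger_gap: 0.998
```

```bash
python3 - <<'E'
from h import *
to((.5457,-.3777,.10),head(23))
E
```

```text
t 4.8 pos [ 0.5473 -0.3801  0.1052] eul z.. [-23.3   0.  180. ] q [-0.08  1.    1.06  1.62 -0.96  1.12  0.07] F [-0.56  0.12  0.17] T [ 0.001  0.008 -0.012] gap 0.998
travel cm [-0.05 -0.29  0.52] angular deg [0.03 0.01 0.31]
```

Request:
{"fn": "send_rows", "kwargs": {"newtons": 100, "motion": [{"travel":[0,0,0],"angular":[0,0,0],"hand":30},{"travel":[0,0,0],"angular":[0,0,0],"hand":5},{"travel":[0,0,0],"angular":[0,0,0],"hand":5},{"travel":[0,0,0],"angular":[0,0,0],"hand":5},{"travel":[0,0,0],"angular":[0,0,0],"hand":5},{"travel":[0,0,0],"angular":[0,0,0],"hand":5},{"travel":[0,0,0],"angular":[0,0,0],"hand":5},{"travel":[0,0,0],"angular":[0,0,0],"hand":5},{"travel":[0,0,0],"angular":[0,0,0],"hand":5},{"travel":[0,0,0],"angular":[0,0,0],"hand":5}]}}

```text
time_s: 5.8
position: [0.5472, -0.3799, 0.1046]
tool_rot: [0.0, 0.979, 0.202, 0.0]
wrist_force: [-1.1, -0.3, 0.7]
finger_gap: 0.119
```

```bash
python3 - <<'E'
from h import *
to((.5457,-.3777,.10),head(23))
E
```

```text
t 5.8 pos [ 0.5472 -0.3799  0.1046] eul z.. [-23.3   0.  180. ] q [-0.08  1.    1.06  1.62 -0.96  1.12  0.08] F [-1.1  -0.31  0.75] T [-0.16   0.036 -0.036] gap 0.119
travel cm [-0.05 -0.26  0.46] angular deg [0.02 0.   0.3 ]
```

Request:
{"fn": "send_rows", "kwargs": {"motion": [{"travel":[0,0,-2],"angular":[0,0,0],"hand":5},{"travel":[0,0,-6],"angular":[0,0,0],"hand":5},{"travel":[0,0,-10],"angular":[0,0,0],"hand":5},{"travel":[0,0,-15],"angular":[0,0,0],"hand":5},{"travel":[0,0,-16],"angular":[0,0,0],"hand":5},{"travel":[0,0,-16],"angular":[0,0,0],"hand":5},{"travel":[0,0,-16],"angular":[0,0,0],"hand":5},{"travel":[0,0,-16],"angular":[0,0,0],"hand":5},{"travel":[0,0,-16],"angular":[0,0,0],"hand":5},{"travel":[0,0,-16],"angular":[0,0,0],"hand":5}]}}

```text
time_s: 6.8
position: [0.5469, -0.3794, 0.2634]
tool_rot: [-0.001, 0.979, 0.202, -0.001]
wrist_force: [0.7, 0.7, -4.5]
finger_gap: 0.117
```

Request:
{"fn": "send_rows", "kwargs": {"motion": [{"travel":[0,0,0],"angular":[0,0,0],"hand":5},{"travel":[0,0,0],"angular":[0,0,0],"hand":5},{"travel":[0,0,0],"angular":[0,0,0],"hand":5}]}}

```text
time_s: 7.1
position: [0.5472, -0.3798, 0.2645]
tool_rot: [0.0, 0.979, 0.202, -0.0]
wrist_force: [0.3, -0.5, -3.7]
finger_gap: 0.117
```

```bash
python3 - <<'E'
from h import *
s,r=st(); print((-s['wrist_force'][2])/9.81)
# refit & plan
from scipy.optimize import least_squares
L=[json.loads(l) for l in open('log.jsonl')]
sg=(-1,-1,-1,-1)
def fk(q,p):
    y0,d1,L1,a,L2,b,L3,ty,a2=p
    e=lambda ax,t:R.from_euler(ax,t)
    r=e('z',y0-q[0]);P=np.array([0,0,d1]);r=r*e('y',q[1]);r=r*e('z',-q[2]);P=P+r.apply([a,0,L1])
    r=r*e('y',q[3]);P=P+r.apply([a2,0,0]); r=r*e('z',-q[4]);P=P+r.apply([0,0,L2])
    r=r*e('y',q[5]);P=P+r.apply([b,0,L3]);r=r*e('z',-q[6]+ty);return P,r
def f(p):
    o=[]
    for l in L:
        P,r=fk(l['joint_pos'],p);o+=list(P-l['position'])+list(.3*(rot(l['tool_rot']).inv()*r).as_rotvec())
    return np.array(o)
s=least_squares(f,[-.069,.4685,.5,.02,.52,.088,.428,1.5,-.02]);print(s.cost,s.x.round(4),f(s.x).reshape(-1,6).round(3))
E
```

```text
t 7.1 pos [ 0.5472 -0.3798  0.2645] eul z.. [-23.3  -0.  180. ] q [-0.12  0.83  1.19  1.5  -0.78  1.34 -0.03] F [ 0.3  -0.46 -3.73] T [-0.013  0.009 -0.047] gap 0.117
0.3799579380746551
0.0003184167930356977 [-0.0689  0.2198  0.4854 -0.0171  0.4924  0.029   0.1985  1.5019 -0.0385] [[ 0.001  0.004  0.012  0.     0.     0.   ]
 [-0.     0.012  0.004  0.    -0.     0.   ]
 [-0.001  0.003  0.006 -0.     0.     0.   ]
 [-0.002 -0.     0.002  0.     0.     0.   ]
 [-0.002 -0.002 -0.006  0.     0.    -0.   ]
 [-0.003 -0.001 -0.01   0.    -0.     0.   ]
 [-0.003 -0.001 -0.01   0.    -0.     0.   ]
 [-0.002 -0.     0.002  0.     0.     0.   ]]
```

```bash
cat > kin.py <<'E'
from h import *
from scipy.optimize import least_squares
L=[json.loads(l) for l in open('log.jsonl')]
def fk(q,p,w=False):
    e=lambda ax,t:R.from_euler(ax,t)
    r=e('z',-.0689-q[0]);P=np.array([0,0,p[0]]);r=r*e('y',q[1]);r=r*e('z',-q[2]);P=P+r.apply([p[1],p[2],p[3]]);E=P
    r=r*e('y',q[3]);P=P+r.apply([p[4],0,0]); r=r*e('z',-q[4]);P=P+r.apply([0,p[5],p[6]]);W=P
    r=r*e('y',q[5]);P=P+r.apply([p[7],0,p[8]]);r=r*e('z',-q[6]+1.5019);return (P,r,W,E) if w else (P,r)
p0=np.array([.35,0,0,.45,0,0,.45,.03,.3])
def f(p): return np.concatenate([fk(l['joint_pos'],p)[0]-l['position'] for l in L]+[.004*(p-p0)])
par=least_squares(f,p0).x
LO=np.array([-2.7,-.37,-1.27,.24,-1.31,.19,-2.76]);HI=np.array([2.7,2.16,1.26,2.4,4.45,1.91,2.76])
def ik(P,Rt,seed,reg=1e-3):
    seed=np.clip(seed,LO+.02,HI-.02)
    g=lambda q:np.r_[fk(q,par)[0]-P,.3*(Rt.inv()*fk(q,par)[1]).as_rotvec(),reg*(q-seed)]
    s=least_squares(g,seed,bounds=(LO,HI),max_nfev=80);return s.x,np.linalg.norm(s.fun[:6])
def pour(h,tilt,lip):
    "TCP pose with can lip at lip, pour heading h deg, tilt deg; tool x = can +x"
    hd=np.array(head(h));up=np.array([0,0,1.]);t=np.radians(tilt)
    cx=-hd*np.cos(t)+up*np.sin(t);cz=up*np.cos(t)+hd*np.sin(t)
    tcp=np.array(lip)+cx*.081+cz*(.1046-.062)   # measured TCP height over can base
    return tcp,R.from_matrix(np.c_[cx,np.cross(-cz,cx),-cz])
E
python3 - <<'E'
from kin import *
print(par.round(3), np.abs(f(par)[:-9]).max())
q0=np.array(L[-1]['joint_pos']);rng=np.random.default_rng(0)
for h in(180,210,225,240,255,270,285,300):
    out=[]
    for tilt in(0,50,90,110):
        P,Rt=pour(h,tilt,(.48,.03,.15 if tilt>60 else .2));b=None
        for k in range(12):
            sd=q0 if k==0 else rng.uniform(LO,HI)
            q,e=ik(P,Rt,sd)
            m=min((q-LO).min(),(HI-q).min())
            if e<.01 and (b is None or m>b[0]):b=(m,q,e)
        out.append((tilt,None if b is None else (round(b[0],2),b[1].round(2).tolist(),fk(b[1],par,True)[2].round(2).tolist())))
    print(h,*out,sep='\n  ')
E
```

```text
[ 0.333 -0.001 -0.023  0.485 -0.037  0.019  0.448  0.007  0.333] 0.008084854153141002
180
  (0, (np.float64(0.63), [0.28, 0.4, -0.53, 1.77, 0.24, 1.03, -1.91], [0.57, 0.03, 0.58]))
  (50, None)
  (90, None)
  (110, None)
210
  (0, (np.float64(0.61), [0.16, 0.38, -0.47, 1.79, 0.2, 1.02, -1.43], [0.56, 0.07, 0.58]))
  (50, None)
  (90, None)
  (110, None)
225
  (0, (np.float64(0.59), [0.27, 0.39, -0.66, 1.81, 0.28, 1.03, -1.28], [0.54, 0.09, 0.58]))
  (50, (np.float64(0.0), [1.5, 0.16, -1.27, 2.4, -1.22, 0.66, 0.48], [0.32, -0.15, 0.5]))
  (90, None)
  (110, (np.float64(0.03), [1.77, 1.69, -0.91, 2.37, -0.82, 0.71, 1.34], [0.21, -0.24, 0.09]))
240
  (0, (np.float64(0.55), [0.11, 0.33, -0.47, 1.85, 0.18, 1.0, -0.96], [0.53, 0.1, 0.58]))
  (50, (np.float64(0.11), [0.0, 0.18, 0.38, 2.29, -1.18, 1.05, 0.68], [0.37, -0.18, 0.5]))
  (90, (np.float64(0.07), [1.67, 1.43, -1.2, 2.28, -0.46, 0.62, 0.62], [0.3, -0.3, 0.23]))
  (110, (np.float64(0.15), [1.04, 1.17, -0.37, 2.18, -1.16, 1.54, 1.54], [0.29, -0.3, 0.09]))
255
  (0, (np.float64(0.49), [-0.4, 0.28, 0.14, 1.91, -0.04, 0.96, -0.51], [0.51
[... 712 characters left out ...]
83, 1.99, 0.24, 0.98, -0.29], [0.47, 0.11, 0.58]))
  (50, (np.float64(0.56), [0.63, 0.51, -0.48, 1.84, -0.54, 1.35, 0.67], [0.55, -0.2, 0.5]))
  (90, (np.float64(0.35), [1.01, 1.26, -0.92, 1.61, -0.39, 1.52, 0.56], [0.58, -0.33, 0.23]))
  (110, (np.float64(0.0), [1.13, 1.76, -1.27, 1.49, -0.19, 1.6, 0.25], [0.58, -0.34, 0.1]))
300
  (0, (np.float64(0.36), [0.25, 0.19, -0.62, 2.04, 0.13, 0.95, 0.08], [0.45, 0.1, 0.58]))
  (50, (np.float64(0.35), [0.29, 0.55, -0.13, 1.71, -0.53, 1.56, 0.88], [0.6, -0.18, 0.5]))
  (90, (np.float64(0.17), [0.88, 1.39, -1.06, 1.4, -0.21, 1.74, 0.4], [0.67, -0.29, 0.23]))
  (110, (np.float64(0.02), [0.86, 1.62, -1.07, 1.28, -0.33, 1.89, 0.35], [0.68, -0.3, 0.09]))
```

```bash
cat >> h.py <<'E'
def heft(n=10):
    F=[]
    for _ in range(n): manip.get_image('top');F.append(manip.get_state()['wrist_force'])
    F=np.array(F);print('heft F',F.mean(0).round(2),'sd',F.std(0).round(2),'kg',(-F[:,2].mean()/9.81).round(3))
E
python3 - <<'E'
from kin import *
heft(10)
P,Rt=pour(280,0,(.48,.03,.22));m=Rt.as_matrix();to(P,m[:,0],m[:,2])
for c in((320,275),(355,263),(388,250)):print(onz('top',*c,.01).round(3))
E
```

```text
heft F [ 0.21 -0.04 -4.67] sd [0.34 0.5  0.54] kg 0.476
t 7.6 pos [ 0.5472 -0.3798  0.2646] eul z.. [-23.3   0.  180. ] q [-0.12  0.83  1.19  1.5  -0.78  1.34 -0.03] F [ 0.68  0.32 -5.22] T [-0.008  0.004  0.036] gap 0.117
travel cm [ 11.91 -48.18   0.2 ] angular deg [  0.    -0.   -76.69]
[ 0.38  -0.172  0.01 ]
[ 0.416 -0.271  0.01 ]
[ 0.455 -0.364  0.01 ]
```

Request:
{"fn": "send_rows", "kwargs": {"motion": [{"travel":[1,-3,0],"angular":[0,0,-5],"hand":5},{"travel":[2,-8,0],"angular":[0,0,-12],"hand":5},{"travel":[3,-13,0],"angular":[0,0,-20],"hand":5},{"travel":[4,-18,0],"angular":[0,0,-28],"hand":5},{"travel":[6,-23,0],"angular":[0,0,-36],"hand":5},{"travel":[7,-28,0],"angular":[0,0,-44],"hand":5},{"travel":[8,-33,0],"angular":[0,0,-52],"hand":5},{"travel":[9.5,-38,0],"angular":[0,0,-60],"hand":5},{"travel":[11,-43,0],"angular":[0,0,-67],"hand":5},{"travel":[12,-46,0],"angular":[0,0,-73],"hand":5}]}}

```text
time_s: 8.6
position: [0.4746, 0.0926, 0.2649]
tool_rot: [-0.0, 0.665, 0.747, 0.001]
wrist_force: [1.6, 0.3, -5.4]
finger_gap: 0.121
```

```bash
python3 - <<'E'
from kin import *
im=snap('top','t2.png')
for tl,z in((0,.22),(30,.21),(60,.19)):
    P,Rt=pour(280,tl,(.48,.035,z));m=Rt.as_matrix();to(P,m[:,0],m[:,2])
q=np.array(L[-1]['joint_pos'])
E
```

```text
t 8.65 pos [0.4741 0.1013 0.2643] eul z.. [-9.740e+01 -1.000e-01 -1.797e+02] q [-1.21  0.38  1.15  1.97 -0.41  1.05  0.26] F [-0.43 11.54 -5.85] T [1.803 0.244 0.008] gap 0.121
travel cm [ 1.44 -0.63  0.17] angular deg [-0.04 -0.33 -2.59]
t 8.65 pos [0.4741 0.1013 0.2643] eul z.. [-9.740e+01 -1.000e-01 -1.797e+02] q [-1.21  0.38  1.15  1.97 -0.41  1.05  0.26] F [-0.43 11.54 -5.85] T [1.803 0.244 0.008] gap 0.121
travel cm [-1.76 -0.49 -2.32] angular deg [ 0.64 29.66 -2.54]
t 8.65 pos [0.4741 0.1013 0.2643] eul z.. [-9.740e+01 -1.000e-01 -1.797e+02] q [-1.21  0.38  1.15  1.97 -0.41  1.05  0.26] F [-0.43 11.54 -5.85] T [1.803 0.244 0.008] gap 0.121
travel cm [-6.28 -0.28 -1.76] angular deg [ 1.32 59.66 -2.37]
```

```bash
python3 - <<'E'
from kin import *
print(par.round(3),np.abs(f(par)[:-9]).max())
for h in(255,270,280,290):
  q=np.array(L[-1]['joint_pos']);print(h)
  for tl,z in((0,.22),(15,.22),(30,.21),(45,.2),(60,.19),(75,.18),(90,.17),(105,.17)):
    P,Rt=pour(h,tl,(.48,.035,z));q,e=ik(P,Rt,q,3e-3);
    if tl%30==0 or tl==105:print(tl,e.round(4),q.round(2))
E
```

```text
[ 0.41   0.003 -0.023  0.484 -0.038  0.019  0.443  0.005  0.41 ] 0.008311757675292346
255
0 0.0 [-1.2   0.5   1.2   1.91 -0.53  1.1  -0.05]
30 0.0 [-0.75  0.33  1.09  2.1  -0.9   1.18  0.56]
60 0.0 [-0.07  0.65  0.82  2.14 -1.19  1.67  1.21]
90 0.0 [ 0.46  1.04  0.35  1.97 -1.15  1.91  1.49]
105 0.0 [ 0.71  1.24  0.05  1.83 -1.05  1.91  1.47]
270
0 0.0 [-1.23  0.43  1.17  1.95 -0.45  1.06  0.14]
30 0.0 [-0.64  0.41  1.01  2.   -0.85  1.32  0.76]
60 0.0 [-0.05  0.74  0.75  1.92 -1.06  1.77  1.23]
90 0.0 [ 0.5   1.08  0.18  1.7  -0.98  1.91  1.29]
105 0.0 [ 0.74  1.3  -0.15  1.56 -0.88  1.91  1.18]
280
0 0.0 [-1.25  0.37  1.15  1.98 -0.39  1.04  0.26]
30 0.0 [-0.59  0.45  0.96  1.94 -0.8   1.39  0.88]
60 0.0 [-0.04  0.8   0.71  1.78 -0.98  1.84  1.25]
90 0.0001 [ 0.55  1.13 -0.01  1.52 -0.84  1.91  1.14]
105 0.0001 [ 0.79  1.39 -0.39  1.37 -0.7   1.91  0.94]
290
0 0.0 [-1.26  0.32  1.12  2.01 -0.34  1.02  0.38]
30 0.0 [-0.56  0.49  0.91  1.87 -0.75  1.45  1.  ]
60 0.0 [-0.06  0.86  0.68  1.64 -0.9   1.91  1.28]
90 0.0001 [ 0.63  1.22 -0.29  1.33 -0.64  1.91  0.93]
105 0.0002 [ 0.88  1.6  -0.85  1.16 -0.38  1.91  0.56]
```

Request:
{"fn": "send_rows", "kwargs": {"motion": [{"travel":[1,-0.5,-0.5],"angular":[0,8,0],"hand":5},{"travel":[0,-0.5,-1.2],"angular":[0,16,0],"hand":5},{"travel":[-1,-0.5,-1.8],"angular":[0,24,0],"hand":5},{"travel":[-2,-0.5,-2.3],"angular":[0,32,0],"hand":5},{"travel":[-3.5,-0.4,-2.2],"angular":[0,40,0],"hand":5},{"travel":[-5,-0.4,-2],"angular":[0,48,0],"hand":5},{"travel":[-6,-0.3,-1.8],"angular":[0,56,0],"hand":5},{"travel":[-6.3,-0.3,-1.8],"angular":[0,60,0],"hand":5},{"travel":[-6.3,-0.3,-1.8],"angular":[0,60,0],"hand":5},{"travel":[-6.3,-0.3,-1.8],"angular":[0,60,0],"hand":5}]}}

```text
time_s: 9.65
position: [0.4797, 0.0263, 0.282]
tool_rot: [-0.371, 0.579, 0.646, 0.333]
wrist_force: [0.4, -0.3, -5.1]
finger_gap: 0.117
```

```bash
python3 - <<'E'
from kin import *
snap('side','s2.png');snap('top','t2b.png')
for tl,z in((60,.19),(80,.175),(105,.17)):
    P,Rt=pour(277,tl,(.48,.035,z));m=Rt.as_matrix();to(P,m[:,0],m[:,2])
a=cv2.imread('pics/s2.png')[60:300,60:360];b=cv2.imread('pics/t2b.png')[130:320,190:427]
cv2.imwrite('pics/e.png',np.hstack([cv2.resize(a,(400,320)),cv2.resize(b,(400,320))]))
E
```

```text
t 9.75 pos [0.4797 0.0276 0.2831] eul z.. [ -93.3   -5.5 -120.3] q [-0.13  0.68  0.74  1.86 -1.08  1.78  1.16] F [-0.22  0.44 -4.98] T [-1.975 -0.284 -0.055] gap 0.115
travel cm [0.4  0.11 1.03] angular deg [ 0.59  0.17 -0.21]
t 9.75 pos [0.4797 0.0276 0.2831] eul z.. [ -93.3   -5.5 -120.3] q [-0.13  0.68  0.74  1.86 -1.08  1.78  1.16] F [-0.22  0.44 -4.98] T [-1.975 -0.284 -0.055] gap 0.115
travel cm [-2.85  0.14 -0.73] angular deg [ 0.62 20.17 -0.11]
t 9.75 pos [0.4797 0.0276 0.2831] eul z.. [ -93.3   -5.5 -120.3] q [-0.13  0.68  0.74  1.86 -1.08  1.78  1.16] F [-0.22  0.44 -4.98] T [-1.975 -0.284 -0.055] gap 0.115
travel cm [-6.73  0.17 -2.43] angular deg [6.400e-01 4.517e+01 3.000e-02]
```

View pics/e.png

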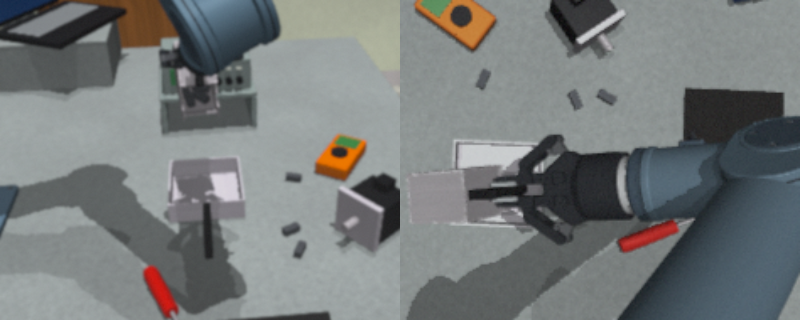

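The can hangs over the pan at a 60° tilt and the strays haven't moved. Next I'll tip it to 105° and rock it.

Request:
{"fn": "send_rows", "kwargs": {"motion": [{"travel":[-0.5,0.1,0.8],"angular":[0,6,0],"hand":5},{"travel":[-1.5,0.1,0.2],"angular":[0,12,0],"hand":5},{"travel":[-2.8,0.1,-0.7],"angular":[0,20,0],"hand":5},{"travel":[-4,0.1,-1.2],"angular":[0,27,0],"hand":5},{"travel":[-5,0.1,-1.7],"angular":[0,34,0],"hand":5},{"travel":[-6,0.1,-2.1],"angular":[0,40,0],"hand":5},{"travel":[-6.7,0.2,-2.4],"angular":[0,45,0],"hand":5},{"travel":[-6.7,0.2,-2.4],"angular":[0,45,0],"hand":5},{"travel":[-6.7,0.2,-2.4],"angular":[0,45,0],"hand":5},{"travel":[-6.7,0.2,-2.4],"angular":[0,45,0],"hand":5}]}}

```text
time_s: 10.75
position: [0.4878, -0.0256, 0.2378]
tool_rot: [0.59, -0.406, -0.456, -0.528]
wrist_force: [-0.2, 0.3, -2.1]
finger_gap: 0.122
```

```bash
python3 - <<'E'
from kin import *
st();heft(4)
snap('side','s3.png')
for tl,z in((95,.17),(110,.18)):
    P,Rt=pour(277,tl,(.48,.035,z));m=Rt.as_matrix();to(P,m[:,0],m[:,2])
E
```

```text
t 10.75 pos [ 0.4878 -0.0256  0.2378] eul z.. [-88.5  -6.3 -75.2] q [ 0.68  1.14 -0.24  1.61 -0.97  1.9   1.1 ] F [-0.21  0.26 -2.13] T [-1.784 -0.183 -0.035] gap 0.122
heft F [ 0.21 -0.22 -2.79] sd [0.34 0.41 0.49] kg 0.284
t 11.0 pos [ 0.4874 -0.0259  0.2372] eul z.. [-88.4  -6.2 -75. ] q [ 0.69  1.15 -0.24  1.61 -0.97  1.9   1.1 ] F [ 0.34 -0.35 -3.44] T [-1.749 -0.203  0.041] gap 0.116
travel cm [ 0.64 -0.01  1.4 ] angular deg [ 0.58 -9.86  0.16]
t 11.0 pos [ 0.4874 -0.0259  0.2372] eul z.. [-88.4  -6.2 -75. ] q [ 0.69  1.15 -0.24  1.61 -0.97  1.9   1.1 ] F [ 0.34 -0.35 -3.44] T [-1.749 -0.203  0.041] gap 0.116
travel cm [ 0.58  0.01 -0.5 ] angular deg [0.56 5.14 0.23]
```

Request:
{"fn": "send_rows", "kwargs": {"motion": [{"travel":[0.6,0,1],"angular":[0,-9,0],"hand":5},{"travel":[0.6,0,1],"angular":[0,-14,0],"hand":5},{"travel":[0.5,0,-0.5],"angular":[0,-5,0],"hand":5},{"travel":[0.5,0,-0.5],"angular":[0,4,0],"hand":5},{"travel":[0.5,0,-0.5],"angular":[0,4,0],"hand":5},{"travel":[0.6,0,1],"angular":[0,-8,0],"hand":5},{"travel":[0.5,0,-0.5],"angular":[0,0,0],"hand":5},{"travel":[0.5,0,-0.5],"angular":[0,5,0],"hand":5},{"travel":[0.5,0,-0.5],"angular":[0,5,0],"hand":5},{"travel":[0.5,0,-0.5],"angular":[0,5,0],"hand":5}]}}

```text
time_s: 12.0
position: [0.4881, -0.0323, 0.2406]
tool_rot: [0.61, -0.383, -0.428, -0.546]
wrist_force: [-0.3, -0.7, -2.9]
finger_gap: 0.116
```

```bash
python3 - <<'E'
from kin import *
heft(6)
for tl,z in((85,.17),(45,.2),(0,.22)):
    P,Rt=pour(277,tl,(.48,.035,z));m=Rt.as_matrix();to(P,m[:,0],m[:,2])
E
```

```text
heft F [-0.1   0.06 -2.74] sd [0.62 0.5  0.5 ] kg 0.279
t 12.3 pos [ 0.4881 -0.0325  0.2405] eul z.. [-87.9  -6.  -70. ] q [ 0.79  1.22 -0.39  1.58 -0.92  1.88  1.03] F [-0.12  0.45 -2.  ] T [-1.723 -0.217 -0.004] gap 0.118
travel cm [ 0.19 -0.02  3.54] angular deg [  0.66 -24.9    0.14]
t 12.3 pos [ 0.4881 -0.0325  0.2405] eul z.. [-87.9  -6.  -70. ] q [ 0.79  1.22 -0.39  1.58 -0.92  1.88  1.03] F [-0.12  0.45 -2.  ] T [-1.723 -0.217 -0.004] gap 0.118
travel cm [ 1.17 -0.09 10.54] angular deg [  0.7 -64.9  -0.1]
t 12.3 pos [ 0.4881 -0.0325  0.2405] eul z.. [-87.9  -6.  -70. ] q [ 0.79  1.22 -0.39  1.58 -0.92  1.88  1.03] F [-0.12  0.45 -2.  ] T [-1.723 -0.217 -0.004] gap 0.118
travel cm [-3.   -0.16 14.76] angular deg [   0.67 -109.9    -0.4 ]
```

Request:
{"fn": "send_rows", "kwargs": {"motion": [{"travel":[0.1,0,1.2],"angular":[0,-8,0],"hand":5},{"travel":[0.2,0,2.4],"angular":[0,-16,0],"hand":5},{"travel":[0.2,0,3.5],"angular":[0,-24,0],"hand":5},{"travel":[0.4,0,4.8],"angular":[0,-32,0],"hand":5},{"travel":[0.6,0,6.2],"angular":[0,-40,0],"hand":5},{"travel":[0.8,0,7.8],"angular":[0,-48,0],"hand":5},{"travel":[1,0,9],"angular":[0,-56,0],"hand":5},{"travel":[1.2,0,10.5],"angular":[0,-65,0],"hand":5},{"travel":[1.2,0,10.5],"angular":[0,-65,0],"hand":5},{"travel":[1.2,0,10.5],"angular":[0,-65,0],"hand":5}]}}

```text
time_s: 13.3
position: [0.4768, 0.0629, 0.2885]
tool_rot: [-0.285, 0.615, 0.69, 0.255]
wrist_force: [0.4, -0.2, -4.2]
finger_gap: 0.122
```

```bash
python3 - <<'E'
from kin import *
P,Rt=pour(277,0,(.48,.035,.22));m=Rt.as_matrix();to(P,m[:,0],m[:,2])
E
```

```text
t 13.3 pos [0.4768 0.0629 0.2885] eul z.. [ -94.7   -4.5 -135.2] q [ 0.46  0.4  -0.27  1.88 -0.68  1.24  0.66] F [ 0.37 -0.18 -4.23] T [-1.391 -0.179  0.057] gap 0.122
travel cm [ 1.92 -0.07  5.57] angular deg [  0.29 -44.97  -0.41]
```

Request:
{"fn": "send_rows", "kwargs": {"motion": [{"travel":[0.5,0,1.2],"angular":[0,-8,0],"hand":5},{"travel":[1,0,2.4],"angular":[0,-16,0],"hand":5},{"travel":[1.3,0,3.4],"angular":[0,-24,0],"hand":5},{"travel":[1.6,0,4.3],"angular":[0,-32,0],"hand":5},{"travel":[1.8,0,5],"angular":[0,-40,0],"hand":5},{"travel":[1.9,0,5.6],"angular":[0,-45,0],"hand":5},{"travel":[1.9,0,5.6],"angular":[0,-45,0],"hand":5},{"travel":[1.9,0,5.6],"angular":[0,-45,0],"hand":5},{"travel":[1.9,0,5.6],"angular":[0,-45,0],"hand":5},{"travel":[1.9,0,5.6],"angular":[0,-45,0],"hand":5}]}}

```text
time_s: 14.3
position: [0.4718, 0.1119, 0.2606]
tool_rot: [-0.001, 0.669, 0.744, -0.0]
wrist_force: [0.9, -0.3, -2.6]
finger_gap: 0.117
```

```bash
python3 - <<'E'
from kin import *
st();heft(30);st()
snap('side','s4.png')
cv2.imwrite('pics/f.png',cv2.resize(cv2.imread('pics/s4.png')[60:300,60:360],None,fx=2,fy=2))
E
```

```text
t 14.3 pos [0.4718 0.1119 0.2606] eul z.. [-9.61e+01 -1.00e-01 -1.80e+02] q [-0.12  0.23 -0.24  1.92  0.06  1.   -0.28] F [ 0.9  -0.26 -2.64] T [-0.002 -0.002  0.054] gap 0.117
heft F [ 0.1   0.15 -2.99] sd [0.36 0.52 0.42] kg 0.304
t 15.8 pos [0.4718 0.1141 0.2611] eul z.. [ -96.3    0.  -180. ] q [-0.12  0.23 -0.24  1.92  0.07  1.   -0.28] F [-0.13  0.62 -3.05] T [0.008 0.025 0.069] gap 0.117
```

View pics/f.png

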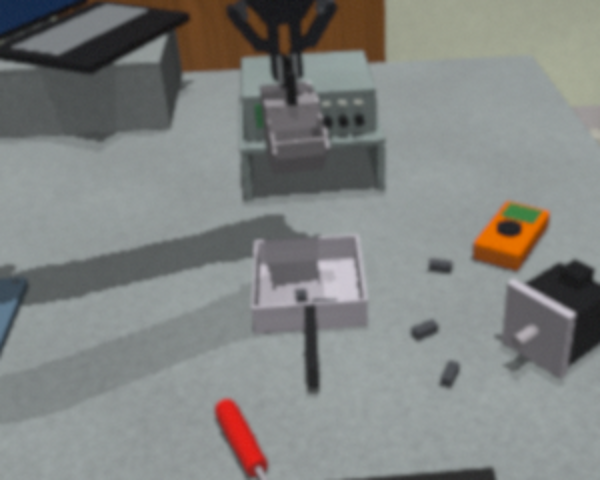

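The can hefts 0.304 kg (expected 0.300 empty), so it is empty. The view shows keys in the pan and the same three strays on the bench. Next I'll return the can to its mat.

```bash
python3 - <<'E'
from kin import *
to((.562,-.366,.26),head(23))
E
```

```text
t 15.85 pos [0.4717 0.1141 0.2611] eul z.. [-96.3   0.  180. ] q [-0.12  0.23 -0.24  1.92  0.07  1.   -0.28] F [-1.02  0.37 -3.52] T [ 0.03   0.001 -0.053] gap 0.114
travel cm [-48.71   3.7    0.11] angular deg [ 0.    0.   73.31]
```

Request:
{"fn": "send_rows", "kwargs": {"motion": [{"travel":[-3,0,0],"angular":[0,0,5],"hand":5},{"travel":[-8,0.5,0],"angular":[0,0,12],"hand":5},{"travel":[-13,1,0],"angular":[0,0,20],"hand":5},{"travel":[-18,1.3,0],"angular":[0,0,28],"hand":5},{"travel":[-23,1.7,0],"angular":[0,0,36],"hand":5},{"travel":[-28,2,0],"angular":[0,0,44],"hand":5},{"travel":[-33,2.5,0],"angular":[0,0,52],"hand":5},{"travel":[-38,3,0],"angular":[0,0,60],"hand":5},{"travel":[-43,3.3,0],"angular":[0,0,67],"hand":5},{"travel":[-46,3.5,0],"angular":[0,0,73],"hand":5}]}}

```text
time_s: 16.85
position: [0.5564, -0.3439, 0.261]
tool_rot: [0.001, 0.98, 0.198, -0.0]
wrist_force: [-0.4, -0.0, -2.5]
finger_gap: 0.124
```

Request:
{"fn": "send_rows", "kwargs": {"motion": [{"travel":[0,0,0],"angular":[0,0,0],"hand":5},{"travel":[0,0,0],"angular":[0,0,0],"hand":5},{"travel":[0,0,0],"angular":[0,0,0],"hand":5}]}}

```text
time_s: 17.15
position: [0.5574, -0.3375, 0.2608]
tool_rot: [-0.001, 0.979, 0.203, 0.0]
wrist_force: [-0.5, 0.7, -3.1]
finger_gap: 0.116
```

```bash
python3 - <<'E'
from kin import *
to((.562,-.366,.1055),head(23))
E
```

```text
t 17.15 pos [ 0.5574 -0.3375  0.2608] eul z.. [ -23.5   -0.  -179.9] q [ 0.34  0.52  0.2   1.51 -0.11  1.13 -0.6 ] F [-0.5   0.7  -3.09] T [ 0.016 -0.013 -0.007] gap 0.116
travel cm [-0.72  2.82 15.52] angular deg [-0.09 -0.02  0.46]
```

Request:
{"fn": "send_rows", "kwargs": {"motion": [{"travel":[-0.7,2.8,2],"angular":[0,0,0.5],"hand":5},{"travel":[-0.7,2.8,6],"angular":[0,0,0.5],"hand":5},{"travel":[-0.7,2.8,10],"angular":[0,0,0.5],"hand":5},{"travel":[-0.7,2.8,13],"angular":[0,0,0.5],"hand":5},{"travel":[-0.7,2.8,14.5],"angular":[0,0,0.5],"hand":5},{"travel":[-0.7,2.8,15.2],"angular":[0,0,0.5],"hand":5},{"travel":[-0.7,2.8,15.5],"angular":[0,0,0.5],"hand":5},{"travel":[-0.7,2.8,15.6],"angular":[0,0,0.5],"hand":5},{"travel":[-0.7,2.8,15.6],"angular":[0,0,0.5],"hand":5}]}}

```text
time_s: 18.05
position: [0.5626, -0.3682, 0.1066]
tool_rot: [0.001, 0.98, 0.198, 0.001]
wrist_force: [0.5, -0.2, -2.2]
finger_gap: 0.119
```

```bash
python3 - <<'E'
from kin import *
to((.562,-.366,.1055),head(23))
E
```

```text
t 18.05 pos [ 0.5626 -0.3682  0.1066] eul z.. [-2.280e+01  1.000e-01  1.799e+02] q [ 0.4   0.72  0.17  1.57 -0.15  0.86 -0.55] F [ 0.54 -0.15 -2.23] T [-0.005 -0.079 -0.004] gap 0.119
travel cm [ 0.03 -0.23  0.11] angular deg [ 0.11 -0.08 -0.18]
```

Request:
{"fn": "send_rows", "kwargs": {"motion": [{"travel":[0,-0.2,0.2],"angular":[0,0,0],"hand":5},{"travel":[0,-0.2,0.2],"angular":[0,0,0],"hand":5},{"travel":[0,-0.2,0.2],"angular":[0,0,0],"hand":30},{"travel":[0,-0.2,0.1],"angular":[0,0,0],"hand":100},{"travel":[0,-0.2,0.1],"angular":[0,0,0],"hand":100},{"travel":[0,-0.2,0.1],"angular":[0,0,0],"hand":100},{"travel":[0,-0.2,-4],"angular":[0,0,0],"hand":100},{"travel":[0,-0.2,-8],"angular":[0,0,0],"hand":100},{"travel":[0,-0.2,-12],"angular":[0,0,0],"hand":100},{"travel":[0,-0.2,-15],"angular":[0,0,0],"hand":100}]}}

```text
time_s: 19.05
position: [0.5615, -0.3663, 0.2579]
tool_rot: [0.001, 0.98, 0.198, 0.001]
wrist_force: [0.3, -0.1, -0.1]
finger_gap: 1.002
```

```bash
cat > keys.py <<'E'
from kin import *
def comps(mask,box,amin,amax=1e9):
    u0,v0,u1,v1=box;m=np.zeros(mask.shape,np.uint8);m[v0:v1,u0:u1]=mask[v0:v1,u0:u1]*255
    return [c for c in cv2.findContours(m,cv2.RETR_EXTERNAL,cv2.CHAIN_APPROX_NONE)[0] if amin<=cv2.contourArea(c)<=amax]
def findkeys(boxt=(200,150,330,205),boxs=(262,175,300,262)):
    out=[]
    for n,box in(('top',boxt),('side',boxs)):
        im=manip.get_image(n)
        cv2.imwrite(f'pics/last_{n}.png',im[:,:,::-1])
        for c in comps(im.max(2)<90,box,12,90):
            r=cv2.minAreaRect(c);M=cv2.moments(c);p=(M['m10']/M['m00'],M['m01']/M['m00'])
            w=[onz(n,*q,.012)[:2] for q in cv2.boxPoints(r)];e=max([w[1]-w[0],w[2]-w[1]],key=np.linalg.norm)
            print(n,np.round(p,1),np.round(r[1],1),'xy',onz(n,*p,.012).round(4)[:2],'dir',np.degrees(np.arctan2(e[1],e[0])).round()%180)
            out.append((n,p))
    for a in out:
        for b in out:
            if a[0]=='top' and b[0]=='side':
                P,e=tri('top',a[1],'side',b[1])
                if e<.012 and abs(P[2])<.03:print('tri',P.round(3),e.round(4))
E
python3 - <<'E'
from keys import *
st();findkeys()
a=cv2.imread('pics/last_top.png')
cv2.imwrite('pics/g.png',cv2.resize(a[140:290,190:450],None,fx=3,fy=3,interpolation=cv2.INTER_CUBIC))
E
```

```text
t 19.05 pos [ 0.5615 -0.3663  0.2579] eul z.. [-2.280e+01  1.000e-01  1.799e+02] q [ 0.37  0.55  0.21  1.46 -0.12  1.14 -0.57] F [ 0.31 -0.06 -0.14] T [-0.04  -0.03   0.036] gap 1.002
top [283.4 192.2] [11.2  4.9] xy [ 0.6125 -0.0639] dir 28.0
top [311.7 187.5] [10.8  5.1] xy [ 0.6284 -0.1453] dir 61.0
top [238.7 177. ] [ 4.6 11. ] xy [0.6538 0.0665] dir 160.0
top [230.  155.2] [10. 23.] xy [0.7173 0.0938] dir 91.0
side [283.5 249.9] [4.2 9.8] xy [ 0.6243 -0.1643] dir 37.0
side [271.5 226. ] [ 4.3 11.6] xy [ 0.6108 -0.0781] dir 12.0
tri [ 0.613 -0.065  0.001] 0.0004
tri [ 0.629 -0.147 -0.004] 0.0021
```

View pics/g.png

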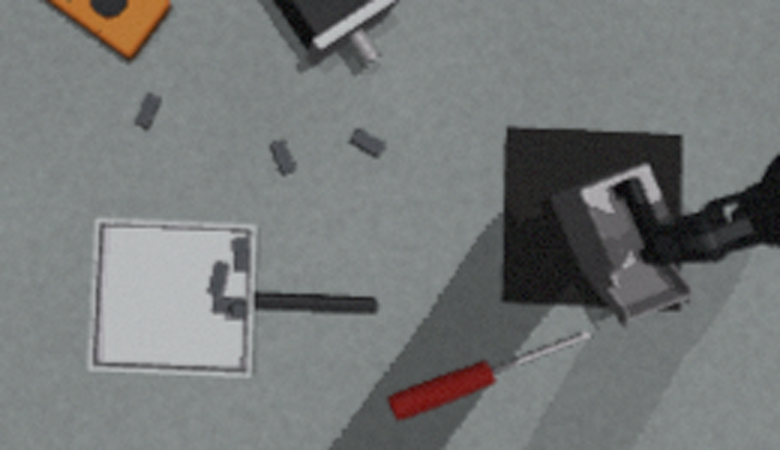

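Top view: the can stands on the mat, the keys in the pan are bunched near its handle end, and one stray has been knocked to (283,192). I'll pick the strays now, starting with A at (312,187).

```bash
python3 - <<'E'
from kin import *
to((.6284,-.1453,.12),head(61))
E
```

```text
t 19.15 pos [ 0.5632 -0.3676  0.2605] eul z.. [-22.8   0.4 179.7] q [ 0.37  0.55  0.21  1.46 -0.12  1.14 -0.57] F [ 1.15 -0.81  0.54] T [-0.016 -0.011  0.009] gap 0.998
travel cm [ 14.54 -18.06  14.  ] angular deg [  0.49  -0.16 -38.2 ]
```

Request:
{"fn": "send_rows", "kwargs": {"motion": [{"travel":[4,-5,0],"angular":[0,0,-8],"hand":60},{"travel":[7,-9,2],"angular":[0,0,-16],"hand":60},{"travel":[10,-13,5],"angular":[0,0,-24],"hand":60},{"travel":[13,-16,8],"angular":[0,0,-32],"hand":60},{"travel":[14.5,-18,12],"angular":[0,0,-38.2],"hand":60},{"travel":[14.5,-18,14],"angular":[0,0,-38.2],"hand":60},{"travel":[14.5,-18,14],"angular":[0,0,-38.2],"hand":60},{"travel":[14.5,-18,14],"angular":[0,0,-38.2],"hand":60}]}}

```text
time_s: 19.95
position: [0.6242, -0.1447, 0.1149]
tool_rot: [-0.0, 0.862, 0.507, -0.001]
wrist_force: [0.5, -0.7, 0.8]
finger_gap: 0.601
```

```bash
python3 - <<'E'
from kin import *
to((.6284,-.1453,.004),head(61));to((.6284,-.1453,.004),head(61))
E
```

```text
t 19.95 pos [ 0.6242 -0.1447  0.1149] eul z.. [-6.1e+01 -1.0e-01  1.8e+02] q [ 0.15  0.66  0.01  1.65 -0.01  0.84 -0.34] F [ 0.48 -0.72  0.79] T [-0.019 -0.075  0.009] gap 0.601
travel cm [ 0.17  0.41 11.09] angular deg [-0.07  0.08 -0.02]
t 19.95 pos [ 0.6242 -0.1447  0.1149] eul z.. [-6.1e+01 -1.0e-01  1.8e+02] q [ 0.15  0.66  0.01  1.65 -0.01  0.84 -0.34] F [ 0.48 -0.72  0.79] T [-0.019 -0.075  0.009] gap 0.601
travel cm [ 0.17  0.41 11.09] angular deg [-0.07  0.08 -0.02]
```

Request:
{"fn": "send_rows", "kwargs": {"newtons": 50, "motion": [{"travel":[0.2,0.3,4],"angular":[0,0,0],"hand":60},{"travel":[0.2,0.3,8],"angular":[0,0,0],"hand":60},{"travel":[0.2,0.3,10.3],"angular":[0,0,0],"hand":60},{"travel":[0.2,0.3,11],"angular":[0,0,0],"hand":60},{"travel":[0.2,0.3,11],"angular":[0,0,0],"hand":40},{"travel":[0.2,0.3,11],"angular":[0,0,0],"hand":5},{"travel":[0.2,0.3,11],"angular":[0,0,0],"hand":5},{"travel":[0.2,0.3,11],"angular":[0,0,0],"hand":5},{"travel":[0.2,0.3,11],"angular":[0,0,0],"hand":5},{"travel":[0.2,0.3,11],"angular":[0,0,0],"hand":5}]}}

```text
time_s: 20.95
position: [0.6304, -0.1445, 0.0077]
tool_rot: [0.002, 0.862, 0.507, 0.001]
wrist_force: [-0.5, -0.4, 6.6]
finger_gap: 0.145
```

Request:
{"fn": "send_rows", "kwargs": {"motion": [{"travel":[0,0,-3],"angular":[0,0,0],"hand":5},{"travel":[0,0,-7],"angular":[0,0,0],"hand":5},{"travel":[0,0,-10],"angular":[0,0,0],"hand":5},{"travel":[0,0,-10],"angular":[0,0,0],"hand":5}]}}

```text
time_s: 21.35
position: [0.6324, -0.1444, 0.1114]
tool_rot: [0.003, 0.862, 0.507, 0.004]
wrist_force: [1.0, -0.4, 0.8]
finger_gap: 0.141
```

```bash
python3 - <<'E'
from kin import *
to((.485,.07,.105),head(61));to((.485,.07,.035),head(61))
E
```

```text
t 21.35 pos [ 0.6324 -0.1444  0.1114] eul z.. [-61.    0.6 179.9] q [ 0.15  0.67  0.01  1.64 -0.01  0.83 -0.35] F [ 1.03 -0.38  0.84] T [ 0.001 -0.057 -0.   ] gap 0.141
travel cm [ 11.6  -23.3    0.44] angular deg [ 0.57 -0.19 -0.01]
t 21.35 pos [ 0.6324 -0.1444  0.1114] eul z.. [-61.    0.6 179.9] q [ 0.15  0.67  0.01  1.64 -0.01  0.83 -0.35] F [ 1.03 -0.38  0.84] T [ 0.001 -0.057 -0.   ] gap 0.141
travel cm [ 11.58 -23.37   7.44] angular deg [ 0.57 -0.19 -0.01]
```

Request:
{"fn": "send_rows", "kwargs": {"motion": [{"travel":[2,-4,0],"angular":[0,0,0],"hand":5},{"travel":[4,-8.5,0],"angular":[0,0,0],"hand":5},{"travel":[6,-13,0],"angular":[0,0,0],"hand":5},{"travel":[8,-17,0],"angular":[0,0,0],"hand":5},{"travel":[10,-20.5,0],"angular":[0,0,0],"hand":5},{"travel":[11.6,-23.3,1],"angular":[0,0,0],"hand":5},{"travel":[11.6,-23.3,4],"angular":[0,0,0],"hand":5},{"travel":[11.6,-23.3,7.4],"angular":[0,0,0],"hand":5},{"travel":[11.6,-23.3,7.4],"angular":[0,0,0],"hand":5},{"travel":[11.6,-23.3,7.4],"angular":[0,0,0],"hand":5}]}}

```text
time_s: 22.35
position: [0.4807, 0.0706, 0.0314]
tool_rot: [-0.0, 0.862, 0.507, -0.001]
wrist_force: [0.1, -0.5, -0.3]
finger_gap: 0.142
```

Request:
{"fn": "send_rows", "kwargs": {"motion": [{"travel":[0,0,0],"angular":[0,0,0],"hand":35},{"travel":[0,0,0],"angular":[0,0,0],"hand":35},{"travel":[0,0,0],"angular":[0,0,0],"hand":35},{"travel":[0,0,-4],"angular":[0,0,0],"hand":35},{"travel":[0,0,-9],"angular":[0,0,0],"hand":60},{"travel":[0,0,-9],"angular":[0,0,0],"hand":60}]}}

```text
time_s: 22.95
position: [0.4852, 0.0716, 0.127]
tool_rot: [0.002, 0.862, 0.507, 0.005]
wrist_force: [0.7, 0.2, -0.1]
finger_gap: 0.598
```

```bash
python3 - <<'E'
from keys import *
findkeys()
to((.6125,-.0639,.12),head(28))
E
```

```text
top [283.3 192.3] [11.2  4.5] xy [ 0.6124 -0.0638] dir 28.0
top [238.6 177.2] [ 4.6 10.4] xy [0.6532 0.0667] dir 160.0
top [230.3 155.6] [10. 23.] xy [0.7162 0.0928] dir 91.0
side [271.6 225.5] [ 5.6 12.6] xy [ 0.6113 -0.0762] dir 14.0
side [279.6 193.2] [ 4. 10.] xy [0.654  0.0553] dir 172.0
tri [ 0.613 -0.064  0.002] 0.0
tri [0.655 0.067 0.003] 0.002
t 23.05 pos [0.4821 0.0711 0.1229] eul z.. [ -61.     0.2 -179.9] q [-0.23  0.42 -0.01  2.05  0.01  0.67 -0.75] F [-0.28 -0.17  0.17] T [ 0.012  0.058 -0.023] gap 0.598
travel cm [-5.48 17.95  0.33] angular deg [ 0.12 -0.2  32.99]
```

Request:
{"fn": "send_rows", "kwargs": {"motion": [{"travel":[-1.5,5,0],"angular":[0,0,8],"hand":60},{"travel":[-3,9,0],"angular":[0,0,16],"hand":60},{"travel":[-4,13,0],"angular":[0,0,24],"hand":60},{"travel":[-5.5,17,0],"angular":[0,0,30],"hand":60},{"travel":[-5.5,18,0],"angular":[0,0,33],"hand":60},{"travel":[-5.5,18,0],"angular":[0,0,33],"hand":60},{"travel":[-5.5,18,0],"angular":[0,0,33],"hand":60}]}}

```text
time_s: 23.75
position: [0.6103, -0.0634, 0.1199]
tool_rot: [-0.001, 0.97, 0.243, -0.001]
wrist_force: [0.0, 0.2, 0.4]
finger_gap: 0.598
```

```bash
python3 - <<'E'
from keys import *
to((.6125,-.0639,.008),head(28))
E
```

```text
t 23.75 pos [ 0.6103 -0.0634  0.1199] eul z.. [ -28.1   -0.2 -180. ] q [-0.08  0.61  0.15  1.73 -0.12  0.81 -0.95] F [0.01 0.18 0.39] T [-0.042  0.044 -0.035] gap 0.598
travel cm [ 0.2   0.17 11.19] angular deg [-0.11  0.12  0.14]
```

Request:
{"fn": "send_rows", "kwargs": {"motion": [{"travel":[0.2,0.1,4],"angular":[0,0,0],"hand":60},{"travel":[0.2,0.1,8],"angular":[0,0,0],"hand":60},{"travel":[0.2,0.1,10.5],"angular":[0,0,0],"hand":60},{"travel":[0.2,0.1,11.1],"angular":[0,0,0],"hand":60},{"travel":[0.2,0.1,11.1],"angular":[0,0,0],"hand":40},{"travel":[0.2,0.1,11.1],"angular":[0,0,0],"hand":5},{"travel":[0.2,0.1,11.1],"angular":[0,0,0],"hand":5},{"travel":[0.2,0.1,11.1],"angular":[0,0,0],"hand":5},{"travel":[0.2,0.1,11.1],"angular":[0,0,0],"hand":5},{"travel":[0.2,0.1,11.1],"angular":[0,0,0],"hand":5}]}}

```text
time_s: 24.75
position: [0.6152, -0.0642, 0.012]
tool_rot: [0.0, 0.97, 0.242, 0.001]
wrist_force: [-1.5, 0.2, 7.0]
finger_gap: 0.129
```

Request:
{"fn": "send_rows", "kwargs": {"motion": [{"travel":[0,0,-3],"angular":[0,0,0],"hand":5},{"travel":[0,0,-7],"angular":[0,0,0],"hand":5},{"travel":[0,0,-10],"angular":[0,0,0],"hand":5},{"travel":[0,0,-10],"angular":[0,0,0],"hand":5}]}}

```text
time_s: 25.15
position: [0.6175, -0.0649, 0.1155]
tool_rot: [0.001, 0.97, 0.242, 0.004]
wrist_force: [0.5, -0.3, 0.1]
finger_gap: 0.128
```

```bash
python3 - <<'E'
from kin import *
to((.445,.065,.035),head(28))
E
```

```text
t 25.15 pos [ 0.6175 -0.0649  0.1155] eul z.. [-28.    0.5 180. ] q [-0.08  0.62  0.15  1.72 -0.12  0.8  -0.95] F [ 0.5  -0.33  0.13] T [-0.003 -0.045  0.003] gap 0.128
travel cm [ -9.2  -19.6    7.88] angular deg [ 0.27 -0.46 -0.01]
```

Request:
{"fn": "send_rows", "kwargs": {"motion": [{"travel":[-2,-4,0],"angular":[0,0,0],"hand":5},{"travel":[-4,-8,0],"angular":[0,0,0],"hand":5},{"travel":[-5.5,-12,0],"angular":[0,0,0],"hand":5},{"travel":[-7,-15.5,0],"angular":[0,0,0],"hand":5},{"travel":[-8.5,-18.5,0],"angular":[0,0,0],"hand":5},{"travel":[-9.2,-19.6,0],"angular":[0,0,0],"hand":5},{"travel":[-9.2,-19.6,3],"angular":[0,0,0],"hand":5},{"travel":[-9.2,-19.6,6.5],"angular":[0,0,0],"hand":5},{"travel":[-9.2,-19.6,7.9],"angular":[0,0,0],"hand":5},{"travel":[-9.2,-19.6,7.9],"angular":[0,0,0],"hand":5}]}}

```text
time_s: 26.15
position: [0.4395, 0.0647, 0.0294]
tool_rot: [0.0, 0.97, 0.242, -0.002]
wrist_force: [0.3, -0.7, -0.2]
finger_gap: 0.128
```

Request:
{"fn": "send_rows", "kwargs": {"motion": [{"travel":[0,0,0],"angular":[0,0,0],"hand":35},{"travel":[0,0,0],"angular":[0,0,0],"hand":35},{"travel":[0,0,0],"angular":[0,0,0],"hand":35},{"travel":[0,0,-4],"angular":[0,0,0],"hand":35},{"travel":[0,0,-9],"angular":[0,0,0],"hand":60},{"travel":[0,0,-9],"angular":[0,0,0],"hand":60}]}}

```text
time_s: 26.75
position: [0.4449, 0.0662, 0.1268]
tool_rot: [-0.0, 0.97, 0.242, 0.006]
wrist_force: [0.0, 0.1, -0.8]
finger_gap: 0.6
```

```bash
python3 - <<'E'
from keys import *
findkeys((200,150,330,230),(240,175,300,270))
to((.6535,.0665,.12),head(160))
E
```

```text
top [269.5 224.9] [9. 4.] xy [ 0.5176 -0.0261] dir 1.0
top [238.7 177.1] [ 4.6 10.4] xy [0.6534 0.0665] dir 159.0
top [230.2 155.6] [10. 23.] xy [0.716  0.0933] dir 91.0
side [279.6 193.2] [ 4. 10.] xy [0.6539 0.0551] dir 172.0
tri [0.655 0.067 0.003] 0.0018
t 26.85 pos [0.4418 0.0659 0.1227] eul z.. [ -28.     0.2 -179.9] q [-0.38  0.37  0.15  2.15 -0.1   0.62 -1.24] F [-0.74  0.73 -0.58] T [-0.022  0.031  0.041] gap 0.598
travel cm [18.72  9.89  0.36] angular deg [ 2.9000e-01 -7.0000e-02 -1.3198e+02]
```

Request:
{"fn": "send_rows", "kwargs": {"motion": [{"travel":[4,2,0],"angular":[0,0,8],"hand":60},{"travel":[8,4,0],"angular":[0,0,16],"hand":60},{"travel":[12,6,0],"angular":[0,0,24],"hand":60},{"travel":[16,8,0],"angular":[0,0,32],"hand":60},{"travel":[18.7,9.9,0],"angular":[0,0,40],"hand":60},{"travel":[18.7,9.9,0],"angular":[0,0,48],"hand":60},{"travel":[18.7,9.9,0],"angular":[0,0,48],"hand":60},{"travel":[18.7,9.9,0],"angular":[0,0,48],"hand":60}]}}

```text
time_s: 27.65
position: [0.6508, 0.0659, 0.1197]
tool_rot: [0.001, 0.985, -0.172, -0.001]
wrist_force: [-0.1, 0.3, 0.5]
finger_gap: 0.598
```

```bash
python3 - <<'E'
from keys import *
to((.6535,.0665,.010),head(340))
E
```

```text
t 27.65 pos [0.6508 0.0659 0.1197] eul z.. [ 19.8  -0.2 180. ] q [-0.41  0.7   0.36  1.62 -0.3   0.88 -1.85] F [-0.1   0.25  0.46] T [-0.042 -0.028  0.025] gap 0.598
travel cm [ 0.26 -0.17 10.97] angular deg [0.09 0.14 0.23]
```

Request:
{"fn": "send_rows", "kwargs": {"motion": [{"travel":[0.2,-0.1,4],"angular":[0,0,0],"hand":60},{"travel":[0.2,-0.1,8],"angular":[0,0,0],"hand":60},{"travel":[0.2,-0.1,10.5],"angular":[0,0,0],"hand":60},{"travel":[0.2,-0.1,11.1],"angular":[0,0,0],"hand":60},{"travel":[0.2,-0.1,11.1],"angular":[0,0,0],"hand":40},{"travel":[0.2,-0.1,11.1],"angular":[0,0,0],"hand":5},{"travel":[0.2,-0.1,11.1],"angular":[0,0,0],"hand":5},{"travel":[0.2,-0.1,11.1],"angular":[0,0,0],"hand":5},{"travel":[0.2,-0.1,11.1],"angular":[0,0,0],"hand":5},{"travel":[0.2,-0.1,11.1],"angular":[0,0,0],"hand":5}]}}

```text
time_s: 28.65
position: [0.6558, 0.0662, 0.0121]
tool_rot: [-0.0, 0.985, -0.173, 0.001]
wrist_force: [-1.4, 0.5, 7.0]
finger_gap: 0.129
```

Request:
{"fn": "send_rows", "kwargs": {"motion": [{"travel":[0,0,-3],"angular":[0,0,0],"hand":5},{"travel":[0,0,-7],"angular":[0,0,0],"hand":5},{"travel":[0,0,-10],"angular":[0,0,0],"hand":5},{"travel":[0,0,-10],"angular":[0,0,0],"hand":5}]}}

```text
time_s: 29.05
position: [0.6581, 0.0662, 0.1158]
tool_rot: [-0.001, 0.985, -0.174, 0.004]
wrist_force: [1.0, 0.6, -0.6]
finger_gap: 0.122
```

```bash
python3 - <<'E'
from kin import *
to((.51,.03,.035),head(340))
E
```

```text
t 29.05 pos [0.6581 0.0662 0.1158] eul z.. [  20.     0.5 -179.9] q [-0.41  0.71  0.36  1.61 -0.31  0.87 -1.85] F [ 0.96  0.6  -0.64] T [0.021 0.011 0.032] gap 0.122
travel cm [-12.75   8.5    7.93] angular deg [-0.26 -0.48  0.01]
```

Request:
{"fn": "send_rows", "kwargs": {"motion": [{"travel":[-3.5,2.2,0],"angular":[0,0,0],"hand":5},{"travel":[-7,4.5,0],"angular":[0,0,0],"hand":5},{"travel":[-10,6.7,0],"angular":[0,0,0],"hand":5},{"travel":[-12.7,8.5,0],"angular":[0,0,0],"hand":5},{"travel":[-12.7,8.5,0],"angular":[0,0,0],"hand":5},{"travel":[-12.7,8.5,3],"angular":[0,0,0],"hand":5},{"travel":[-12.7,8.5,6.5],"angular":[0,0,0],"hand":5},{"travel":[-12.7,8.5,7.7],"angular":[0,0,0],"hand":5},{"travel":[-12.7,8.5,7.7],"angular":[0,0,0],"hand":5}]}}

```text
time_s: 29.95
position: [0.505, 0.0296, 0.0317]
tool_rot: [0.001, 0.985, -0.174, -0.002]
wrist_force: [-0.3, -0.2, 0.5]
finger_gap: 0.127
```

Request:
{"fn": "send_rows", "kwargs": {"motion": [{"travel":[0,0,0],"angular":[0,0,0],"hand":35},{"travel":[0,0,0],"angular":[0,0,0],"hand":35},{"travel":[0,0,0],"angular":[0,0,0],"hand":35},{"travel":[0,0,-4],"angular":[0,0,0],"hand":35},{"travel":[0,0,-9],"angular":[0,0,0],"hand":60},{"travel":[0,0,-15],"angular":[0,0,0],"hand":60},{"travel":[-15,15,-15],"angular":[0,0,0],"hand":60},{"travel":[-15,15,-15],"angular":[0,0,0],"hand":60},{"travel":[-15,15,-15],"angular":[0,0,0],"hand":60},{"travel":[-15,15,-15],"angular":[0,0,0],"hand":60}]}}

```text
time_s: 30.95
position: [0.3234, -0.0553, 0.1829]
tool_rot: [-0.0, 0.985, -0.173, 0.001]
wrist_force: [-0.1, -0.5, 1.1]
finger_gap: 0.6
```

```bash
python3 - <<'E'
from keys import *
st();a=snap('top','t5.png');b=snap('side','s5.png')
a=cv2.imread('pics/t5.png')[130:285,190:450];b=cv2.imread('pics/s5.png')[90:384,140:360]
cv2.imwrite('pics/i.png',np.hstack([cv2.resize(a,(480,286)),cv2.copyMakeBorder(cv2.resize(b,(300,286)),0,0,0,0,0)]))
cv2.imwrite('pics/i.png',np.vstack([cv2.resize(a,(780,465))]))
E
```

```text
t 30.95 pos [ 0.3234 -0.0553  0.1829] eul z.. [ 2.0e+01  1.0e-01 -1.8e+02] q [-0.47  0.04  0.53  2.38 -0.03  0.72 -1.84] F [-0.14 -0.55  1.06] T [-0.109 -0.022  0.004] gap 0.6
```

View pics/i.png

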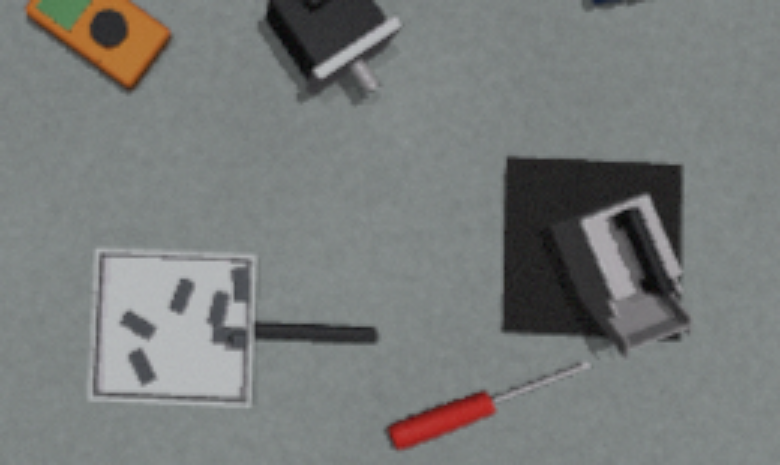

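All seven visible keys are in the pan, the bench is clear of strays and the bystanders haven't moved. The pan rim corners are at (221,213), (276,215), (273,265) and (219,263). Next I'll turn the gripper to take the handle.

```bash
python3 - <<'E'
from keys import *
t=[(221,213.3),(275.7,215.3),(273.3,265.3),(219,263.3)]
P=np.array([onz('top',*q,.04) for q in t]);e=P[0]+P[3]-P[1]-P[2];print('pan',P.mean(0).round(4),np.degrees(np.arctan2(e[1],e[0])))
print('handle pts',onz('top',190+265/3,130+330/3,.042),onz('top',190+375/3,130+335/3,.042))
print('bar proj',(proj('top',(.562,-.366,.13))-(190,130))*3,(proj('top',(.562+.036,-.366+.0165,.13))-(190,130))*3,(proj('top',(.562-.036,-.366-.0165,.13))-(190,130))*3)
to((.475,-.136,.10),head(89.4))
E
```

```text
pan [0.4767 0.0354 0.04  ] 89.44626910344009
handle pts [ 0.47677517 -0.05101541  0.042     ] [ 0.47491435 -0.15238221  0.042     ]
bar proj [645.88417585 243.19599054] [625.84712163 200.08005612] [666.07042168 286.63295695]
t 31.05 pos [ 0.3189 -0.0561  0.1823] eul z.. [  20.2   -0.2 -179.8] q [-0.47  0.04  0.53  2.39 -0.03  0.72 -1.84] F [0.93 0.87 0.37] T [ 0.007 -0.046  0.033] gap 0.601
travel cm [17.45  2.11  8.15] angular deg [-3.1000e-01  7.0000e-02 -1.0963e+02]
```

Request:
{"fn": "send_rows", "kwargs": {"motion": [{"travel":[3,0,0],"angular":[0,0,-8],"hand":90},{"travel":[3,0,0],"angular":[0,0,-16],"hand":90},{"travel":[6,0,0],"angular":[0,0,-24],"hand":90},{"travel":[9,0,0],"angular":[0,0,-32],"hand":90},{"travel":[12,0,0],"angular":[0,0,-40],"hand":90},{"travel":[12,0,0],"angular":[0,0,-48],"hand":90},{"travel":[12,0,0],"angular":[0,0,-56],"hand":90},{"travel":[12,0,0],"angular":[0,0,-64],"hand":90},{"travel":[12,0,0],"angular":[0,0,-72],"hand":90},{"travel":[12,0,0],"angular":[0,0,-80],"hand":90}]}}

```text
time_s: 32.05
position: [0.4384, -0.0957, 0.1831]
tool_rot: [0.0, 0.865, 0.503, 0.001]
wrist_force: [-0.8, -0.6, 0.8]
finger_gap: 0.904
```

```bash
python3 - <<'E'
from keys import *
to((.475,-.136,.10),head(89.4))
E
```

```text
t 32.05 pos [ 0.4384 -0.0957  0.1831] eul z.. [-6.03e+01  1.00e-01 -1.80e+02] q [-0.16  0.27  0.32  2.11 -0.12  0.78 -0.28] F [-0.8  -0.64  0.82] T [-0.024  0.007 -0.033] gap 0.904
travel cm [-1.7   5.16  8.32] angular deg [  0.08  -0.03 -29.06]
```

```bash
python3 - <<'E'
from keys import *
a=cv2.imread('pics/t5.png')[175:255,350:430];b=cv2.imread('pics/s5.png')[270:370,200:300]
cv2.imwrite('pics/j.png',np.hstack([cv2.resize(a,(400,400),interpolation=cv2.INTER_CUBIC),cv2.resize(b,(400,400),interpolation=cv2.INTER_CUBIC)]))
E
```

```text
(no output)
```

View pics/j.png

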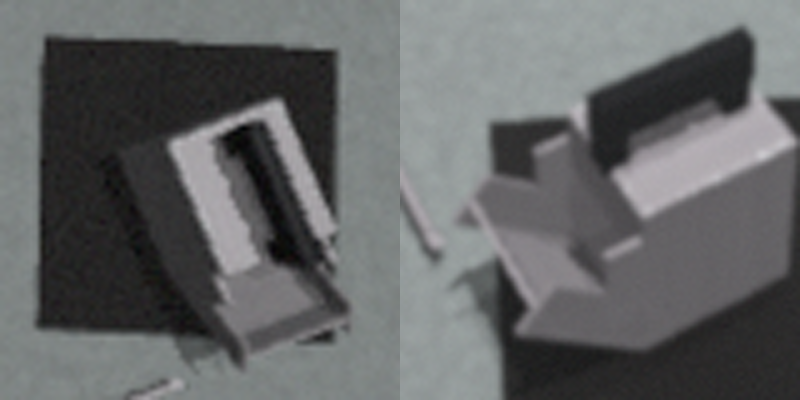

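```bash
python3 - <<'E'
from keys import *
P=[]
for a,b in(((258,125),(746,33)),((318,265),(594,100))):
    p,e=tri('top',(350+a[0]/5,175+a[1]/5),'side',(200+(b[0]-400)/4,270+b[1]/4));P.append(p);print(p.round(4),e)
print(np.mean(P,0))
m=[(46,38),(337,49),(38,327)]
c=[onz('top',350+x/5,175+y/5,.001) for x,y in m];print('mat',(c[1]+c[2])/2)
# can base corners far/left bottom edge check
print('base left edge',onz('top',350+118/5,175+155/5,0.001),onz('top',350+215/5,175+335/5,0.001))
E
```

```text
[ 0.5899 -0.3574  0.1289] 6.438679003793606e-05
[ 0.5212 -0.3863  0.1304] 0.0024720242364570195
[ 0.55553978 -0.371839    0.12965902]
mat [ 0.56234664 -0.36690837  0.001     ]
base left edge [ 0.57999053 -0.32648159  0.001     ] [ 0.47795686 -0.3817478   0.001     ]
```

The can's base centre is at (0.5615, -0.369) and the mat centre is at (0.562, -0.367), so I'll leave it. On to the pan handle.

Request:
{"fn": "send_rows", "kwargs": {"motion": [{"travel":[-0.5,2,1],"angular":[0,0,-8],"hand":90},{"travel":[-1,4,3],"angular":[0,0,-16],"hand":90},{"travel":[-1.7,5.2,5],"angular":[0,0,-24],"hand":90},{"travel":[-1.7,5.2,7],"angular":[0,0,-29],"hand":90},{"travel":[-1.7,5.2,8.3],"angular":[0,0,-29],"hand":90},{"travel":[-1.7,5.2,8.3],"angular":[0,0,-29],"hand":90},{"travel":[-1.7,5.2,8.3],"angular":[0,0,-29],"hand":90}]}}

```text
time_s: 32.75
position: [0.4746, -0.1363, 0.1]
tool_rot: [0.0, 0.714, 0.7, 0.0]
wrist_force: [0.1, -0.8, -0.5]
finger_gap: 0.9
```

```bash
python3 - <<'E'
from keys import *
to((.475,-.135,.016),head(89.4))
E
```

```text
t 32.75 pos [ 0.4746 -0.1363  0.1   ] eul z.. [-88.9   0.  180. ] q [ 0.04  0.48  0.18  2.05 -0.14  0.62  0.3 ] F [ 0.11 -0.81 -0.52] T [0.031 0.015 0.03 ] gap 0.9
travel cm [0.13 0.04 8.4 ] angular deg [ 0.02  0.   -0.47]
```

Request:
{"fn": "send_rows", "kwargs": {"newtons": 60, "motion": [{"travel":[0.1,0,4],"angular":[0,0,-0.5],"hand":90},{"travel":[0.1,0,7],"angular":[0,0,-0.5],"hand":90},{"travel":[0.1,0,8.2],"angular":[0,0,-0.5],"hand":90},{"travel":[0.1,0,8.2],"angular":[0,0,-0.5],"hand":50},{"travel":[0.1,0,8.2],"angular":[0,0,-0.5],"hand":5},{"travel":[0.1,0,8.2],"angular":[0,0,-0.5],"hand":5},{"travel":[0.1,0,8.2],"angular":[0,0,-0.5],"hand":5},{"travel":[0.1,0,8.2],"angular":[0,0,-0.5],"hand":5},{"travel":[0.1,0,8.2],"angular":[0,0,-0.5],"hand":5},{"travel":[0.1,0,8.2],"angular":[0,0,-0.5],"hand":5}]}}

```text
time_s: 33.75
position: [0.4756, -0.1358, 0.0184]
tool_rot: [0.001, 0.71, 0.704, 0.001]
wrist_force: [1.1, -0.1, 5.7]
finger_gap: 0.153
```

```bash
python3 - <<'E'
from keys import *
s,r=st(); p=s['position']
# tool x heading now, pan centre rel
u=np.array(head(89.45));c=np.array([.4767,.0354]);d=c-p[:2];print('pan fwd',d@u[:2],'lat',d@[-u[1],u[0]])
f=d@u[:2];l=d@np.array([-u[1],u[0]])
for C in((.4935,.17),(.496,.388)):
    v=np.array(head(91.4))[:2];n=np.array([-v[1],v[0]]);g=np.array(C)-f*v-l*n
    print(C);to((*g,p[2]),head(np.degrees(np.arctan2(*(r.apply([1,0,0])[1::-1])))+1.95))
E
```

```text
t 33.75 pos [ 0.4756 -0.1358  0.0184] eul z.. [-89.5   0.2 180. ] q [ 0.08  0.64  0.13  2.07 -0.18  0.45  0.34] F [ 1.1  -0.09  5.69] T [ 0.2   -0.196 -0.288] gap 0.153
pan fwd 0.17123966404666416 lat 0.000592909381747657
(0.4935, 0.17)
t 33.75 pos [ 0.4756 -0.1358  0.0184] eul z.. [-89.5   0.2 180. ] q [ 0.08  0.64  0.13  2.07 -0.18  0.45  0.34] F [ 1.1  -0.09  5.69] T [ 0.2   -0.196 -0.288] gap 0.153
travel cm [13.49  2.14  0.  ] angular deg [ 0.15  0.02 -1.95]
(0.496, 0.388)
t 33.75 pos [ 0.4756 -0.1358  0.0184] eul z.. [-89.5   0.2 180. ] q [ 0.08  0.64  0.13  2.07 -0.18  0.45  0.34] F [ 1.1  -0.09  5.69] T [ 0.2   -0.196 -0.288] gap 0.153
travel cm [ 3.529e+01  2.180e+00 -1.000e-02] angular deg [ 0.15  0.02 -1.95]
```

Request:
{"fn": "send_rows", "kwargs": {"motion": [{"travel":[0.7,0.1,-0.1],"angular":[0,0,0],"hand":5},{"travel":[2,0.4,-0.1],"angular":[0,0,-0.3],"hand":5},{"travel":[3.7,0.8,-0.1],"angular":[0,0,-0.6],"hand":5},{"travel":[5.4,1.2,-0.1],"angular":[0,0,-0.9],"hand":5},{"travel":[7.1,1.6,-0.1],"angular":[0,0,-1.2],"hand":5},{"travel":[8.8,2,-0.1],"angular":[0,0,-1.5],"hand":5},{"travel":[10.5,2.4,-0.1],"angular":[0,0,-1.7],"hand":5},{"travel":[12,2.7,-0.1],"angular":[0,0,-1.9],"hand":5},{"travel":[13,2.9,-0.1],"angular":[0,0,-1.95],"hand":5},{"travel":[13.5,2.9,-0.1],"angular":[0,0,-1.95],"hand":5}]}}

```text
time_s: 34.75
position: [0.5049, -0.0009, 0.0188]
tool_rot: [0.001, 0.698, 0.716, -0.0]
wrist_force: [0.2, -6.4, 4.4]
finger_gap: 0.153
```

```bash
python3 - <<'E'
from keys import *
st();snap('top','t6.png');snap('side','s6.png')
a=cv2.imread('pics/t6.png')[165:290,55:315]
cv2.imwrite('pics/k.png',cv2.resize(a,None,fx=3,fy=3,interpolation=cv2.INTER_CUBIC))
to((.496+.388*0,.388-.1712,.0184),head(91.4))
E
```

```text
t 34.75 pos [ 0.5049 -0.0009  0.0188] eul z.. [-91.5   0.  179.9] q [-0.21  0.65  0.15  2.04 -0.2   0.47  0.12] F [ 0.23 -6.39  4.4 ] T [-1.332  0.017  0.004] gap 0.153
t 34.85 pos [ 5.048e-01 -3.000e-04  1.880e-02] eul z.. [ -91.5    0.  -180. ] q [-0.21  0.65  0.15  2.04 -0.2   0.47  0.12] F [ 0.57 -0.49  3.66] T [-0.171 -0.113  0.001] gap 0.15
travel cm [21.73 -0.31  0.04] angular deg [ 0.04 -0.    0.1 ]
```

View pics/k.png

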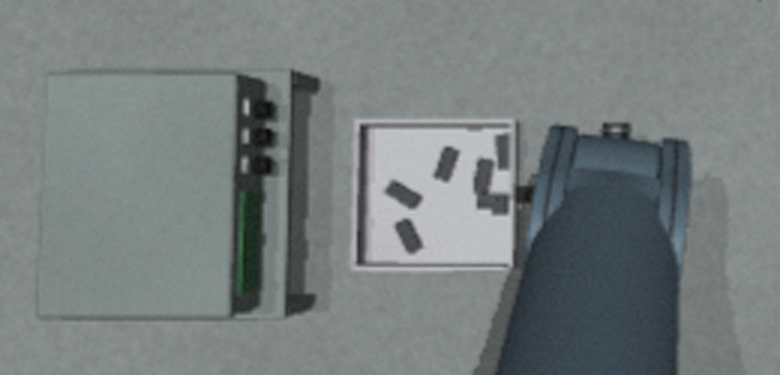

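The pan lies square to the riser's front edge with all its keys inside. I'll measure its centre and push it in.

```bash
python3 - <<'E'
from keys import *
t=[(354,120),(518,119),(514,268),(350,269)]
P=np.array([onz('top',55+x/3,165+y/3,.04) for x,y in t]);e=P[0]+P[3]-P[1]-P[2];c=P.mean(0);print('pan',c.round(4),np.degrees(np.arctan2(e[1],e[0])))
s,r=st();print('travel to centre',r.inv().apply(np.array([.496,.388,c[2]])-c)*100)
E
```

```text
pan [0.4998 0.169  0.04  ] 91.85517396840595
t 34.85 pos [ 5.048e-01 -3.000e-04  1.880e-02] eul z.. [ -91.5    0.  -180. ] q [-0.21  0.65  0.15  2.04 -0.2   0.47  0.12] F [ 0.57 -0.49  3.66] T [-0.171 -0.113  0.001] gap 0.15
travel to centre [2.19042606e+01 1.88584110e-01 5.58298565e-04]
```

Request:
{"fn": "send_rows", "kwargs": {"motion": [{"travel":[0.7,0,0],"angular":[0,0,0],"hand":5},{"travel":[2,0,0],"angular":[0,0,0],"hand":5},{"travel":[4,0,0],"angular":[0,0,0],"hand":5},{"travel":[6,0,0],"angular":[0,0,0],"hand":5},{"travel":[8,0,0],"angular":[0,0,0],"hand":5},{"travel":[10,0,0],"angular":[0,0,0],"hand":5},{"travel":[12,0,0],"angular":[0,0,0],"hand":5},{"travel":[14,0,0],"angular":[0,0,0],"hand":5},{"travel":[15.5,0,0],"angular":[0,0,0],"hand":5},{"travel":[16,0,0],"angular":[0,0,0],"hand":5}]}}

```text
time_s: 35.85
position: [0.5004, 0.1594, 0.0188]
tool_rot: [0.0, 0.698, 0.716, -0.0]
wrist_force: [-0.0, -7.6, 7.1]
finger_gap: 0.15
```

Request:
{"fn": "send_rows", "kwargs": {"motion": [{"travel":[0.7,0,0],"angular":[0,0,0],"hand":5},{"travel":[2,0,0],"angular":[0,0,0],"hand":5},{"travel":[3.5,0,0],"angular":[0,0,0],"hand":5},{"travel":[4.7,0,0],"angular":[0,0,0],"hand":5},{"travel":[5.5,0,0],"angular":[0,0,0],"hand":5},{"travel":[5.9,0,0],"angular":[0,0,0],"hand":5},{"travel":[5.9,0,0],"angular":[0,0,0],"hand":5}]}}

```text
time_s: 36.55
position: [0.499, 0.2171, 0.0188]
tool_rot: [0.0, 0.698, 0.716, -0.0]
wrist_force: [-0.1, -4.7, 5.8]
finger_gap: 0.15
```

```bash
python3 - <<'E'
from keys import *
to((.496+.1712*.0244+.0006,.388-.1712,.0184),head(91.4))
E
```

```text
t 36.55 pos [0.499  0.2171 0.0188] eul z.. [-91.4  -0.  179.9] q [-0.64  0.69  0.2   1.94 -0.25  0.53 -0.25] F [-0.07 -4.69  5.77] T [-0.78  -0.083 -0.031] gap 0.15
travel cm [-0.04  0.18  0.04] angular deg [-0.01  0.06 -0.01]
```

Request:
{"fn": "send_rows", "kwargs": {"motion": [{"travel":[0,0,0],"angular":[0,0,0],"hand":20},{"travel":[0,0,0],"angular":[0,0,0],"hand":40},{"travel":[0,0,0],"angular":[0,0,0],"hand":60},{"travel":[0,0,0],"angular":[0,0,0],"hand":60},{"travel":[0,0,-3],"angular":[0,0,0],"hand":60},{"travel":[0,0,-7],"angular":[0,0,0],"hand":60},{"travel":[0,0,-12],"angular":[0,0,0],"hand":60},{"travel":[-5,0,-17],"angular":[0,0,0],"hand":60},{"travel":[-10,-3,-20],"angular":[0,0,0],"hand":60},{"travel":[-15,-5,-20],"angular":[0,0,0],"hand":60}]}}

```text
time_s: 37.55
position: [0.4663, 0.0984, 0.2137]
tool_rot: [0.001, 0.697, 0.717, 0.002]
wrist_force: [0.1, -0.3, -1.4]
finger_gap: 0.599
```

Request:
{"fn": "send_rows", "kwargs": {"motion": [{"travel":[-5,-5,0],"angular":[0,0,0],"hand":60},{"travel":[-9,-9,0],"angular":[0,0,0],"hand":60},{"travel":[-13,-9,0],"angular":[0,0,0],"hand":60},{"travel":[-13,-9,0],"angular":[0,0,0],"hand":60}]}}

```text
time_s: 37.95
position: [0.3758, -0.0374, 0.211]
tool_rot: [-0.0, 0.7, 0.714, -0.0]
wrist_force: [0.1, 0.9, 0.3]
finger_gap: 0.602
```

```bash
python3 - <<'E'
from keys import *
st();snap('top','t7.png');snap('side','s7.png')
a=cv2.imread('pics/t7.png')[120:290,55:455];b=cv2.imread('pics/s7.png')[80:290,120:400]
cv2.imwrite('pics/l.png',np.vstack([cv2.resize(a,(640,272)),np.hstack([cv2.resize(b,(420,315)),cv2.resize(b[0:110,30:160],(220,315))])]))
E
```

```text
t 37.95 pos [ 0.3758 -0.0374  0.211 ] eul z.. [-9.12e+01 -1.00e-01 -1.80e+02] q [-0.43  0.09  0.44  2.24 -0.05  0.82  0.06] F [0.1  0.94 0.31] T [ 0.032 -0.012  0.004] gap 0.602
```

View pics/l.png

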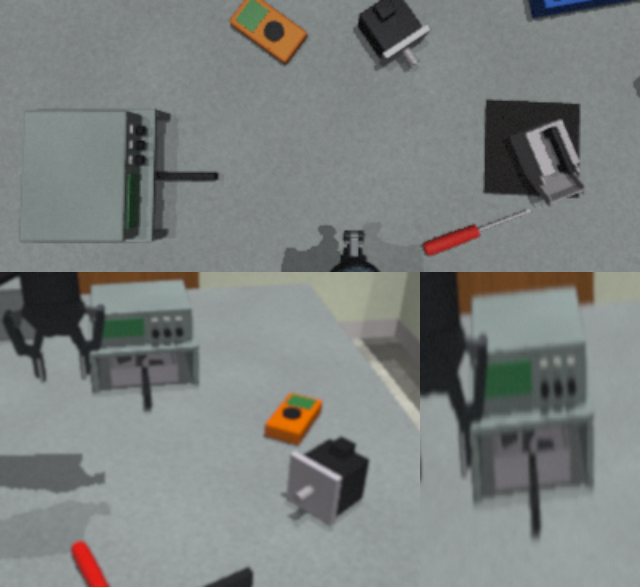

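The pan is centred under the riser with only its handle showing, the bench is clear and the bystanders are in place. I'll check the handle end's position numerically and hand in.

```bash
python3 - <<'E'
from keys import *
im=cv2.imread('pics/t7.png')
c=max(comps(im.max(2)<75,(160,215,205,245),20),key=cv2.contourArea);x=c[:,0,0].max();v=c[c[:,0,0]>=x-2][:,0,1].mean()
e=onz('top',x+.5,v,.042);print('handle end',e.round(4),'-> centre',(e[:2]+.19*np.array(head(91.4))[:2]).round(4))
print(manip.close_job())
E
```

```text
handle end [0.4986 0.1941 0.042 ] -> centre [0.4939 0.3841]
the job is handed in; nothing more can be done
None
```

The job is done and handed in at about 38 s of the 208 s allowed.

- **Pouring:** I tipped the can to about 110° over the pan and rocked it. Then I lifted it upright, about 15.5 cm clear of the bench, and held it still for 1.5 s. It hefted 0.304 kg against 0.300 kg empty, so one pour was enough. Before pouring it hefted about 0.48 kg, which points to 3 or 4 keys; the camera view didn't separate them clearly.
- **Can:** It stands on the mat with its base centre about 2 mm from the mat's centre. The can's own origin (offset 6.5 mm from the base centre) is about 8 mm off.
- **Stray keys:** There were three, one of which was knocked aside during the run. All three went into the pan, and the last pictures show no keys on the bench.
- **Pan:** It was slid square under the riser. Its centre came out at (0.494, 0.384) by the handle's end, and the riser's centre was measured at about (0.496, 0.388). Only the handle sticks out.
- **Bystanders:** The screwdriver, multimeter and servo look unmoved in the last pictures.

No check failed. The wrist force reading was noisy by about 0.5 N, so I averaged 30 readings for the empty heft. In all I viewed 13 of the 14 pictures.

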